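# Inspect a carburettor jet under the loupe

## Task

Take the loose blue lid off the tub on the inspection stand by its yellow tab: first tip it up so that it hinges on its far edge, then lift it off and lay it flat, tab up, on the bench beside the stand. Then pick up the loupe by its handle and hold it level and still in the air, its lens centred over the brass jet in the tub and at the height of the white line on the red collar; finish while holding it there, not put down or resting on anything. Leave the red collar, the float bowl, the screwdriver, the plastic float and the spark plug where they are.

Things in the scene. Friction and masses are not known exactly. Their poses are not given: they have to be found in the camera images.
- stand: Fixed stand: plate 164x100x8 mm (x -55 to 109 mm, y +-50) with an open grey tub and a steel post. Origin on the bench under the tub's centre; x points from tub to post, z up. Tub: outer radius 40, wall 4, rim 53 mm above the bench. Post: 10 mm thick, 82 mm from the tub's axis, top 164 mm above the bench; keep gripper and loupe off it.
- jet_top (a point): Top of the brass jet (9 mm thick, 24 mm tall, fixed upright in the tub's centre), 42 mm above the bench.
- tub_rim (a point): Centre of the tub's mouth, at the height of its rim, 53 mm above the bench.
- focus_mark (a point): Focus mark: centre of the white line round the red collar (22 mm across, 12 mm tall) on the post; its height, different each time, 100 to 140 mm above the bench, is the height at which the middle of the lens belongs. The collar slides on the post if pushed hard.
- tub_lid: Loose blue lid, 40 to 85 g: disc of radius 43, 4 mm thick, on a plug of radius 33.5, 5 mm deep, that sits in the tub's mouth with 2 mm play. Origin: centre of the plug's underside (48 mm above the bench on the tub, at bench height when laid flat there); z up; a yellow tab stands on its edge at -x.
- lid_tab (a point): Middle of the yellow tab, an upright plate 26 mm along the lid's x, 10 mm thick along the lid's y (grip it across y), rising 24 mm above the disc's top; this point is 39 mm from the lid's axis towards -x, 21 mm above the lid's origin and 12 mm above the disc's top.
- lid_far (a point): Point on the underside of the lid's disc opposite the tab, 40 mm from the axis towards +x, 5 mm above the lid's origin: it lies on the tub's rim and is where the lid hinges when the tab is tipped up. Tilting the lid 0.15 to 0.4 rad with this edge still on the rim is a proper tip.
- loupe: Loupe, 50 to 100 g, lying flat: black lens ring of radius 31, 10 mm tall, clear lens, brass neck, dark wooden handle along -x. Origin: ring's centre, underside; z up. Handle: 45 to 129 mm from the origin, 16 mm wide (y), 20 mm tall from the bench up; grip it across y from above. It balances about 60 to 65 mm from the origin.
- loupe_lens (a point): Middle of the lens, 5 mm above the loupe's origin.
- loupe_grip (a point): Good place to grip the handle: its middle line, 75 mm from the lens towards -x, 10 mm above the loupe's underside.
- float_bowl: Die-cast float bowl, 63 x 74 x 46 mm, mouth down, loose; origin at its underside. Leave alone.
- screwdriver: Stubby red screwdriver, 130 mm long along its y, 26 mm thick, loose; origin at its underside. Leave alone.
- needle_float: Black plastic twin float, 30 x 38 x 16 mm, loose; origin at its underside. Leave alone.
- spark_plug: White spark plug, 68 mm long along its y, 18 mm thick, loose; origin at its underside. Leave alone.
There are look-alikes about, which are no part of the job. Of the things like the loupe, leave any that is orange or pink; of the rest the larger one is meant.

How it is judged:
By the outcome, as a careful person would: the job done as asked, in the order asked, and still so for the second after the job is handed in, while the arm keeps its last pose, push and grip.
It also fails if it takes over 61 s, if anything falls off the work surface, if the arm or the gripper's body presses on something with over 40 N, if the wrist force passes 120 N, or if a joint passes its speed limit or range.

## Robot

A 7-joint arm with a two-finger parallel gripper is mounted at the origin on a cart in front of the work surface, level with it; the furniture and walls round the work are solid. World frame = base frame: x ahead of the robot, y to its left, z up, the work surface at z = 0. Lengths are in m, angles in rad, forces in N, time in s.
With the tool pointing down it reaches from about 0.425 to 0.925 m from the base axis. Payload 6.8 kg.
Tool frame: the origin (TCP) lies midway between the tips of the shut fingers; the grasp point (between the pads) lies 19 mm behind it; x points along the fingers, z is the direction in which the jaws open and shut, and the axes are right-handed (so a half turn about x gives the same grasp; the last joint's range is limited). The gripper opens to 85 mm and grips with 20 to 120 N. Pads are 22 mm wide; open, the fingers measure 114 mm over their backs; the gripper's body (76 mm by 85 mm) begins 54 mm behind the grasp point. The pads swing forward as they close: fully open they stand 13 mm farther back than shut.
Start: joints at [-1.423, 0.477, 0.022, 1.555, -0.011, 1.109, -0.083], TCP at [0.171, 0.653, 0.231] pointing down, gripper open.
Joint ranges: [-2.96, 2.96], [-0.34, 2.1], [-1.41, 1.46], [0.24, 2.44], [-1.37, 4.51], [0.17, 1.92], [-2.96, 2.96]. Speed limits (rad/s): [2.39, 2.39, 3.14, 3.14, 3.14, 3.14, 3.14].

## Interface

Orientations are given as a unit quaternion [w, x, y, z].
In Python, from station import bot gives the robot as it stands. The module is installed in compiled form; this text tells all that it offers.
- The arm moves only by the shell command python3 -m jog 'ROWS' [FORCE]. ROWS is text: rows parted by semicolons, each of 7 numbers parted by spaces: the shift along the tool's x, y, z in mm, then the turn, a rotation vector about the tool's x, y, z in units of 6 degrees (1.0 is 6 degrees), then the finger opening in mm, from 0 to 85.4. A call has 1 to 5 rows; each row shifts and turns the commanded pose from where the row before left it, along the tool's axes as they then stand; what a row does not reach is not made up. A row lasts 1/10 s, in which the tool goes at most 50 mm and 8.59 degrees, less where a joint would pass 70% of its speed; a pose out of reach is approached as far as the arm can. A call with a gripper value outside its range is refused whole. The fingers move at their own pace and stop on an object; FORCE is the grip in N (left out, the last holds). Time passes only in rows, so rows that do not move let the fingers close. It gives the time, the measured TCP pose, the force and the opening at its end, in the units of the state.
- bot.get_obs(): the state, without advancing time (a new reading comes with each control period).
- bot.read_camera(name): name is "side" or "top" or "wrist"; returns (picture, depth): 420x560x3 uint8, red, green, blue; 420x560 float32, m along the optical axis (not along the pixel's ray), 0 where there is no reading.
- bot.calibration(name): a dict with "fx", "fy", "cx", "cy" (pixels), "T" (4x4, takes a point from camera to world coordinates). Camera axes: x right, y up, looking along -z (the intrinsics and any distortion apply to the point x, -y, -z); pixel columns grow to the right and rows downward; lengths in m; the calibration is good to about 2 mm. A picture is of the moment at which its call begins: read the wrist's pose just before it. calibration takes no time and is no camera call; for the wrist camera it gives the pose at the moment of the call.
- bot.hand_in(): hands the job in, once; it reports no verdict.
The state is a dict: "t": time; "q": joint angles; "joint_vel": joint speeds; "joint_torque": joint torques, N m; "eef_pos": TCP position; "tool_rot": TCP orientation; "contact_force": force on the tool from outside, world axes, zero at the start; "torque": the same for the moment, N m; "gripper_width": opening from 0.0 (shut) to 1.0 (fully open).
Only numpy, scipy, OpenCV 4.12 (cv2) and the standard library are available. Lean on these libraries where they do the work, as an engineer would, in place of code of your own. Each camera call takes 0.05 s, during which the arm holds its last target.

## Working session

There is one attempt and no reset: what is moved stays moved. The work goes in short steps, Python scripts to look and compute and a shell command to move; the robot and the scene stay as the last step left them, time stands still between calls to the robot, and variables do not carry over. Pictures are saved under pics/ and viewed, and the job is handed in when it is done.

```bash
mkdir -p pics; ls
cat > h.py <<'E'
import numpy as np, cv2, json
from station import bot
def save(n,name):
    p,d=bot.read_camera(n); cv2.imwrite(f'pics/{name}.png',p[:,:,::-1]); np.save(f'pics/{name}_d.npy',d)
    c=bot.calibration(n); json.dump({k:(np.array(v).tolist() if not isinstance(v,str) else v) for k,v in c.items()},open(f'pics/{name}.json','w'))
    return p,d,c
def load(name):
    c=json.load(open(f'pics/{name}.json')); c['T']=np.array(c['T']); return cv2.imread(f'pics/{name}.png'),np.load(f'pics/{name}_d.npy'),c
def dist(c):
    for k in c:
        if 'dist' in k.lower(): return np.array(c[k],float)
    return np.zeros(5)
def ray(c,u,v):
    K=np.array([[c['fx'],0,c['cx']],[0,c['fy'],c['cy']],[0,0,1]])
    x,y=cv2.undistortPoints(np.array([[[u,v]]],float),K,dist(c))[0,0]
    return c['T'][:3,3], c['T'][:3,:3]@np.array([x,-y,-1.])
def pt(name,u,v,z=None):
    im,d,c=load(name); o,r=ray(c,u,v)
    if z is not None: return o+r*(z-o[2])/r[2]
    return o+r*d[int(round(v)),int(round(u))]
def tri(obs):
    A=np.zeros((3,3));b=np.zeros(3);L=[]
    for n,u,v in obs:
        c=load(n)[2]; o,r=ray(c,u,v); r=r/np.linalg.norm(r); P=np.eye(3)-np.outer(r,r);A+=P;b+=P@o;L.append((o,P))
    x=np.linalg.solve(A,b); return x,[float(np.linalg.norm(P@(x-o))) for o,P in L]
def proj(name,X):
    c=load(name)[2]; p=np.linalg.inv(c['T'])@np.append(X,1); K=np.array([[c['fx'],0,c['cx']],[0,c['fy'],c['cy']],[0,0,1]])
    return cv2.projectPoints(np.array([[p[0],-p[1],-p[2]]]),np.zeros(3),np.zeros(3),K,dist(c))[0].ravel()
def crop(name,x0,y0,x1,y1,s,out):
    im=cv2.imread(f'pics/{name}.png')[y0:y1,x0:x1]; cv2.imwrite(f'pics/{out}.png',cv2.resize(im,None,fx=s,fy=s,interpolation=cv2.INTER_CUBIC))
E
python3 - <<'E'
from h import *
np.set_printoptions(precision=4,suppress=True)
for n in ['side','top','wrist']:
    p,d,c=save(n,n+'0'); print(n,c)
print(bot.get_obs())
E
```

```text
pics
side {'fx': 407.629110123398, 'fy': 407.629110123398, 'cx': 280.04620624486296, 'cy': 207.56243514866813, 'T': array([[-0.9834,  0.114 , -0.1411,  0.3894],
       [-0.1813, -0.5943,  0.7836,  0.8127],
       [ 0.0055,  0.7961,  0.6051,  0.732 ],
       [ 0.    ,  0.    ,  0.    ,  1.    ]])}
top {'fx': 492.83626233883894, 'fy': 492.83626233883894, 'cx': 283.62337804908276, 'cy': 210.44041263729784, 'T': array([[-0.0217,  0.9916, -0.1275,  0.3511],
       [-0.9996, -0.0241, -0.0171, -0.0111],
       [-0.02  ,  0.127 ,  0.9917,  1.4229],
       [ 0.    ,  0.    ,  0.    ,  1.    ]])}
wrist {'fx': 351.23419825294525, 'fy': 351.23419825294525, 'cx': 277.4621604533113, 'cy': 209.98515869123855, 'T': array([[ 0.2537, -0.928 , -0.273 ,  0.1015],
       [ 0.9673,  0.2429,  0.073 ,  0.6712],
       [-0.0014, -0.2826,  0.9592,  0.3728],
       [ 0.    ,  0.    ,  0.    ,  1.    ]])}
{'t': 0.15, 'q': array([-1.4231,  0.4776,  0.0224,  1.5562, -0.0115,  1.1093, -0.0831]), 'joint_vel': array([ 0.0008, -0.0016,  0.0014, -0.0034, -0.0009, -0.0007,  0.0003]), 'joint_torque': array([  0.0028, -59.6929,   1.6101, -28.149 ,   0.0126,   0.0066,
         0.    ]), 'eef_pos': array([0.1707, 0.6526, 0.2305]), 'tool_rot': array([ 0.5593, -0.4325,  0.5601,  0.4318]), 'contact_force': array([-0.4625,  0.0597, -0.4037]), 'torque': array([-0.0553, -0.0066,  0.0067]), 'gripper_width': 0.995860340253694}
```

View pics/side0.png

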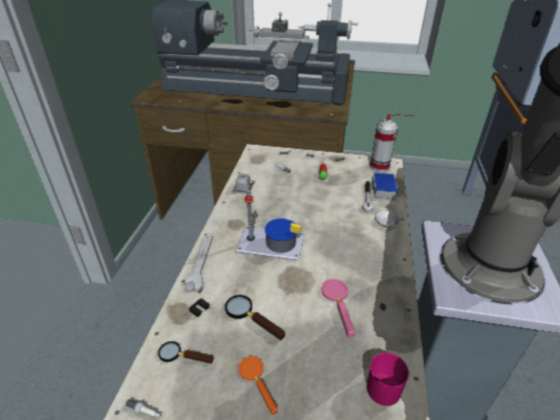

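View pics/top0.png

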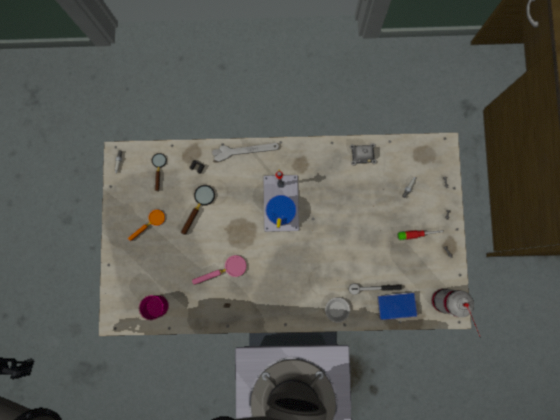

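View pics/wrist0.png

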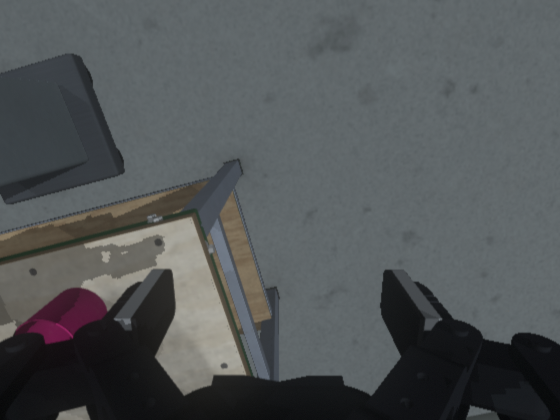

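Run:
```python
from h import *
crop('side0',150,180,310,370,4,'s_c'); crop('top0',120,130,320,260,4,'t_c')
```

```text
(no output)
```

View pics/s_c.png

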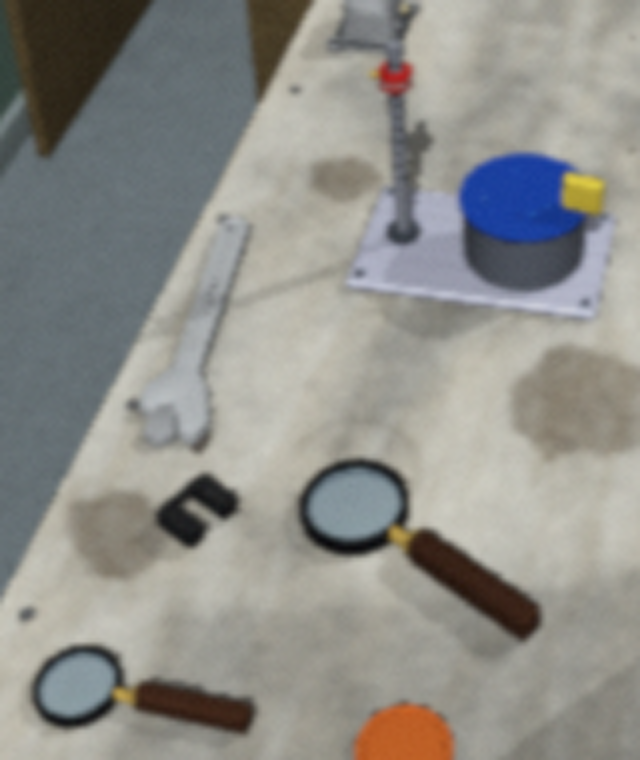

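View pics/t_c.png

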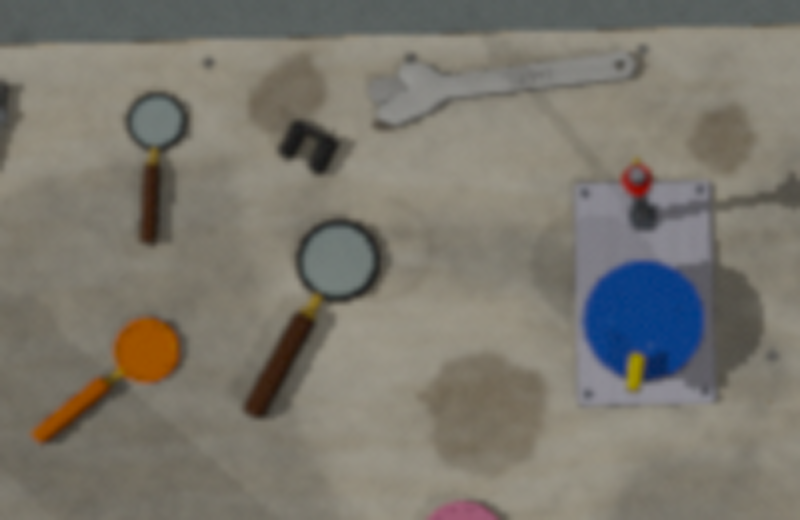

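Run:
```python
from h import *
np.set_printoptions(precision=4,suppress=True)
S='side0';T='top0'
for n,s,t in [('lid c',(281,229.2),(280.6,210)),('tab top',(295.5,226),(279,222.5)),('lens',(238.7,306.3),(204.6,194.9)),('hend',(281,335),(184.3,232)),('collar',(249,199),(279.3,174.8)),('postbase',(250.5,239),(280.8,183.3))]:
    print(n,*tri([(S,*s),(T,*t)]),pt(S,*s),pt(T,*t))
# stand plate corners in top, z=.008
for u,v in [(575,183),(712,183),(716,402),(578,404)]: print(pt(T,u/4+120,v/4+130,.008))
for u,v in [(380,190),(615,215),(593,317),(348,286)]: print(pt(S,u/4+150,v/4+180,.008))
```

```text
lid c [0.529  0.0209 0.0508] [8.636894922051088e-05, 8.636894922065468e-05] [0.5281 0.0268 0.0558] [0.528  0.0208 0.0578]
tab top [0.4914 0.0256 0.0713] [0.0002550500779325842, 0.0002550500779325126] [0.4901 0.0332 0.0777] [0.4908 0.0254 0.0796]
lens [0.5851 0.2439 0.0008] [0.000373839726252061, 0.0003738397262521621] [0.5834 0.2477 0.0058] [0.5845 0.2429 0.0064]
hend [0.4775 0.3026 0.0037] [6.378914749114463e-05, 6.378914749137645e-05] [0.4756 0.3129 0.0184] [0.4759 0.2986 0.0217]
collar [0.6115 0.0203 0.1356] [0.0008493298965792385, 0.000849329896579329] [0.6073 0.0325 0.1447] [0.6076 0.0198 0.1593]
postbase [0.6131 0.0197 0.0022] [0.0008868577624664412, 0.0008868577624661829] [0.6083 0.0338 0.0151] [0.6059 0.0189 0.0459]
[0.6366 0.0691 0.008 ]
[ 0.6341 -0.031   0.008 ]
[ 0.4737 -0.0298  0.008 ]
[0.4746 0.0696 0.008 ]
[ 0.6366 -0.0173  0.008 ]
[ 0.474  -0.0216  0.008 ]
[0.4743 0.078  0.008 ]
[0.633  0.0795 0.008 ]
```

```bash
cat >> h.py <<'E'
from scipy.spatial.transform import Rotation as Ro
np.set_printoptions(precision=4,suppress=True)
def st():
    o=bot.get_obs(); w,x,y,z=o['tool_rot']; R=Ro.from_quat([x,y,z,w]).as_matrix()
    return o,o['eef_pos'],R
def go(target,Rt=None):
    o,p,R=st(); d=R.T@(np.array(target)-p)*1000
    print('t',round(o['t'],2),'pos',p,'grip',round(o['gripper_width'],3),'F',o['contact_force']); print('R cols x,y,z\n',R)
    print('shift mm',d.round(1),'n',round(np.linalg.norm(d)/50,2))
    if Rt is not None: print('turn units',(Ro.from_matrix(R.T@Rt).as_rotvec()*180/np.pi/6).round(3))
def down(jawyaw): # tool x down, tool z at yaw
    z=np.array([np.cos(jawyaw),np.sin(jawyaw),0]);x=np.array([0,0,-1.]);return np.stack([x,np.cross(z,x),z],1)
E
python3 - <<'E'
from h import *
o,p,R=st(); print(o['q'])
c=bot.calibration('wrist')['T']; print('cam in tool',R.T@(c[:3,3]-p), R.T@c[:3,:3])
go([.48,.03,.25],down(np.pi/2)); go([.48,.03,.25],down(-np.pi/2))
E
```

```text
[-1.4231  0.4776  0.0224  1.5562 -0.0115  1.1093 -0.0831]
cam in tool [-0.1423  0.0717  0.0003] [[ 0.      0.2825 -0.9593]
 [-0.0007  0.9593  0.2825]
 [ 1.      0.0007  0.0002]]
t 0.15 pos [0.1707 0.6526 0.2305] grip 0.996 F [-0.4625  0.0597 -0.4037]
R cols x,y,z
 [[-0.0003 -0.9675  0.253 ]
 [-0.0014  0.253   0.9675]
 [-1.     -0.0001 -0.0014]]
shift mm [ -18.7 -456.8 -524.1] n 13.91
turn units [-2.442 -0.013 -0.001]
t 0.15 pos [0.1707 0.6526 0.2305] grip 0.996 F [-0.4625  0.0597 -0.4037]
R cols x,y,z
 [[-0.0003 -0.9675  0.253 ]
 [-0.0014  0.253   0.9675]
 [-1.     -0.0001 -0.0014]]
shift mm [ -18.7 -456.8 -524.1] n 13.91
turn units [27.558 -0.001  0.019]
```

```bash
python3 -m jog '0 -20 -15 -1.2 0 0 85;0 -20 -15 -1.242 0 0 85;0 -30 -35 0 0 0 85;0 -30 -35 0 0 0 85;0 -30 -35 0 0 0 85'; python3 -m jog '0 -30 -35 0 0 0 85;0 -30 -35 0 0 0 85;0 -30 -35 0 0 0 85;0 -30 -35 0 0 0 85;0 -30 -35 0 0 0 85' ; python3 -c "
from h import *
go([.48,.03,.25],down(np.pi/2))"
```

```text
t: 0.65
eef_pos: [0.2951, 0.5093, 0.231]
tool_rot: [-0.5, 0.5, -0.5, -0.5]
contact_force: [0.4, 0.2, -0.8]
gripper_width: 0.99
t: 1.15
eef_pos: [0.4451, 0.3343, 0.2313]
tool_rot: [0.5, -0.5, 0.5, 0.5]
contact_force: [1.3, -0.4, 0.3]
gripper_width: 0.995
t 1.15 pos [0.4451 0.3343 0.2313] grip 0.995 F [ 1.3067 -0.3619  0.2891]
R cols x,y,z
 [[-0.0001 -1.     -0.    ]
 [-0.     -0.      1.    ]
 [-1.      0.0001 -0.    ]]
shift mm [ -18.7  -34.9 -304.3] n 6.14
turn units [ 0.    -0.    -0.001]
```

```bash
python3 -c "
from h import *
save('wrist','w1')"; python3 -m jog '-4 -7 -40 0 0 0 85;-4 -7 -45 0 0 0 85;-4 -7 -45 0 0 0 85;-4 -7 -45 0 0 0 85;-3 -7 -45 0 0 0 85'; python3 -m jog '0 0 -45 0 0 0 85;0 0 -39 0 0 0 85;0 0 0 0 0 0 85';python3 -c "
from h import *
save('wrist','w2')"
```

```text
t: 1.7
eef_pos: [0.4791, 0.1143, 0.2505]
tool_rot: [0.5, -0.5, 0.5, 0.5]
contact_force: [1.0, -0.2, 0.5]
gripper_width: 0.993
t: 2.0
eef_pos: [0.4787, 0.0261, 0.2504]
tool_rot: [0.502, -0.498, 0.503, 0.497]
contact_force: [0.0, 0.1, -0.5]
gripper_width: 0.993
```

View pics/w1.png

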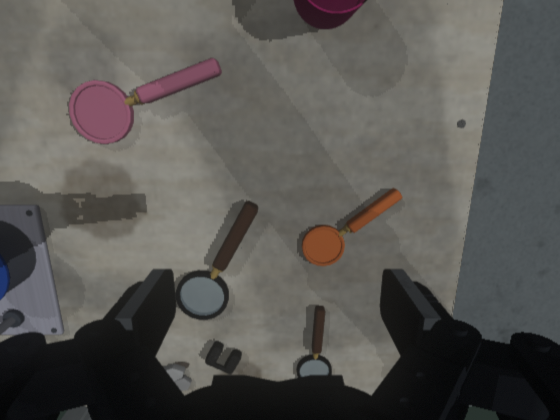

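View pics/w2.png

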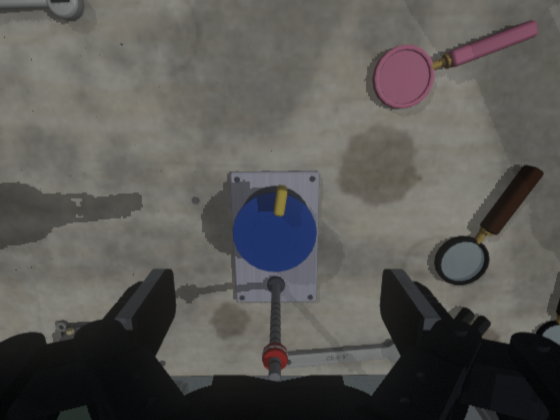

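```bash
python3 -c "
from h import *
crop('w2',210,160,350,310,5,'c2'); crop('w1',160,190,280,330,5,'c1');crop('w2',420,150,560,290,5,'c3')
crop('w2',240,330,310,400,8,'c4')
"
```

```text
(no output)
```

View pics/c2.png

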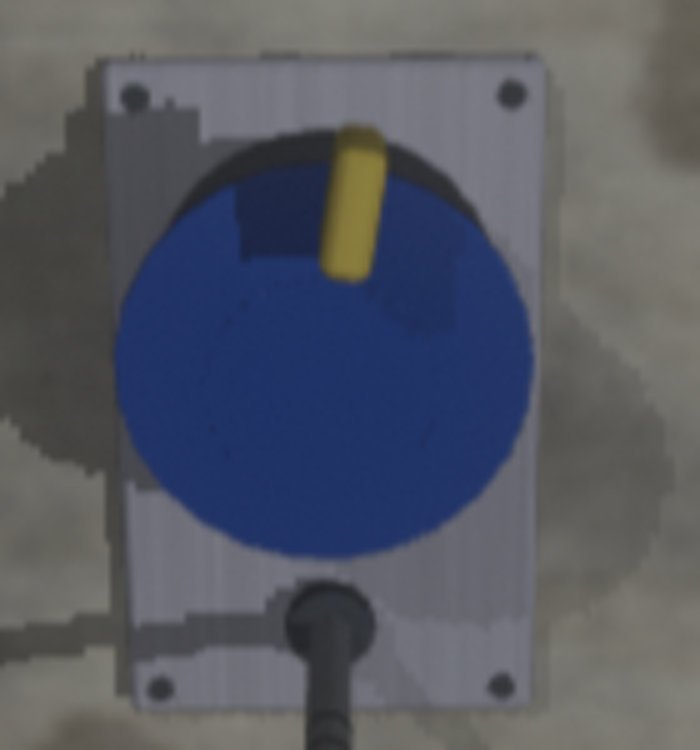

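View pics/c1.png

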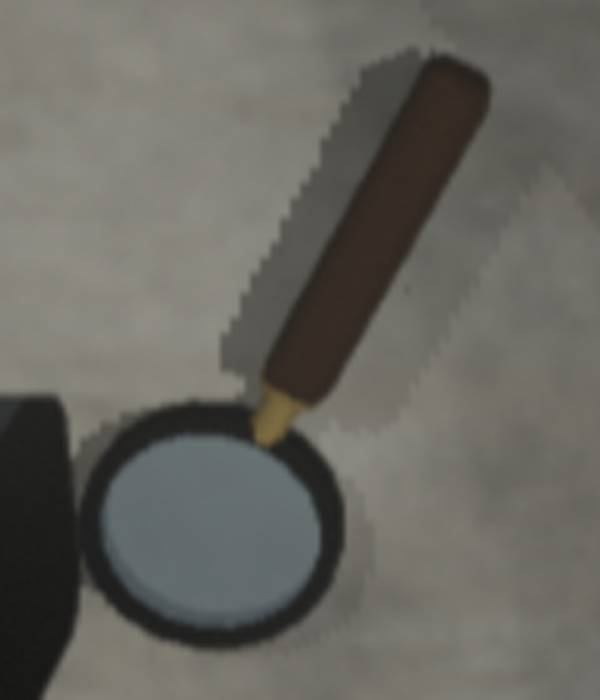

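View pics/c3.png

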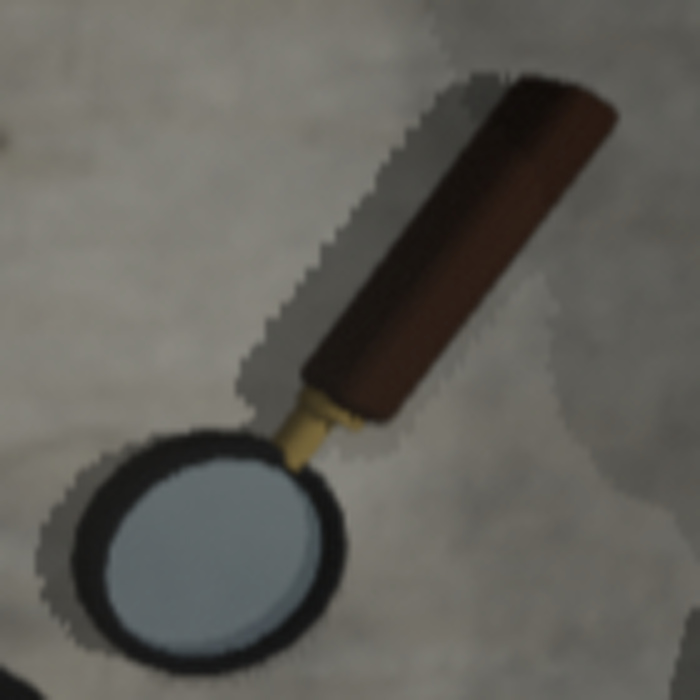

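View pics/c4.png

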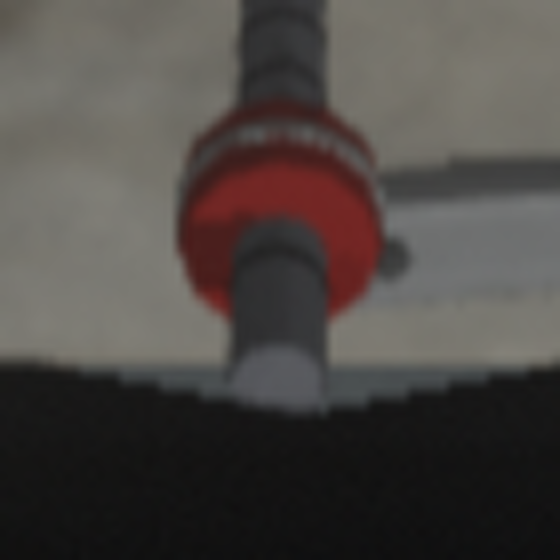

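```bash
cat >> h.py <<'E'
def cp(x0,y0,s): return lambda x,y:(x0+(x+.5)/s-.5,y0+(y+.5)/s-.5)
E
python3 - <<'E'
from h import *
a=cp(210,160,5);b=cp(160,190,5);c=cp(420,150,5);e=cp(240,330,8);t=cp(120,130,4)
print('lidc',pt('w2',*a(325,358),.057),pt('w2',*a(325,358)),tri([('w2',*a(325,358)),('top0',*t(643,320))]))
print('tab',pt('w2',*a(345,268),.081),pt('w2',*a(363,148),.081),pt('w2',*a(352,220)),tri([('w2',*a(354,208)),('top0',*t(636,370))]))
for p in [(102,62),(548,62),(531,708),(133,710)]: print('plate',pt('w2',*a(*p),.008),pt('w2',*a(p[0]*.95+16,p[1]*.95+19)))
print('postbase',pt('w2',*a(330,622),.012),'posttop',pt('w2',*e(281,378),.164))
print('lens',tri([('w1',*b(212,525)),('w2',*c(210,552)),('top0',*t(339,260))]),pt('w1',*b(212,525),.01),pt('w2',*c(210,552),.01),pt('w1',*b(212,525)),pt('w2',*c(210,552)))
print('hend',tri([('w1',*b(460,80)),('w2',*c(565,100))]),pt('w1',*b(430,130)),pt('w2',*c(540,140)))
print('hstart',tri([('w1',*b(303,385)),('w2',*c(345,395))]),pt('w1',*b(303,380)),pt('w2',*c(355,385)))
E
```

```text
lidc [0.5285 0.0263 0.057 ] [0.5287 0.0263 0.0566] (array([0.5304, 0.0239, 0.0508]), [0.002366152985780544, 0.002366152985780573])
tab [0.5022 0.0304 0.081 ] [0.4794 0.0338 0.081 ] [0.493  0.0317 0.0809] (array([0.4932, 0.0294, 0.0701]), [0.00280602987440726, 0.00280602987440724])
plate [ 0.4764 -0.023   0.008 ] [ 0.4803 -0.021   0.0064]
plate [0.4771 0.0757 0.008 ] [0.4806 0.0732 0.0081]
plate [0.6384 0.0759 0.008 ] [0.6346 0.0733 0.0067]
plate [ 0.6383 -0.0226  0.008 ] [ 0.6344 -0.0202  0.007 ]
postbase [0.6123 0.0264 0.012 ] posttop [0.6118 0.0265 0.164 ]
lens (array([0.5807, 0.2402, 0.0227]), [0.0013996172253664188, 0.0030762587680656737, 0.0019853658442956137]) [0.5894 0.236  0.01  ] [0.5832 0.2471 0.01  ] [0.5907 0.2355 0.0077] [0.5845 0.2487 0.0071]
hend (array([0.475 , 0.2984, 0.0265]), [0.00245864683252407, 0.0024586468325241135]) [0.4901 0.2915 0.0209] [0.4827 0.2999 0.0184]
hstart (array([0.5412, 0.2625, 0.0282]), [0.003590903914764682, 0.0035909039147645956]) [0.5475 0.2614 0.0207] [0.5385 0.2691 0.0185]
```

```bash
sed -i "s/    p,d=bot.read_camera(n); cv2/    c=bot.calibration(n); p,d=bot.read_camera(n); cv2/; s/    c=bot.calibration(n); json/    json/" h.py; sed -n 1,8p h.py
python3 -c "
from h import *
go([.48,.03,.25],down(np.pi/2));o,p,R=st();print(o['joint_vel'])
save('wrist','w3');go([.48,.03,.25],down(np.pi/2))
print(load('w2')[2]['T']-load('w3')[2]['T'])
crop('w3',210,160,350,310,5,'c5');crop('w3',420,150,560,290,5,'c6')"
```

```text
import numpy as np, cv2, json
from station import bot
def save(n,name):
    c=bot.calibration(n); p,d=bot.read_camera(n); cv2.imwrite(f'pics/{name}.png',p[:,:,::-1]); np.save(f'pics/{name}_d.npy',d)
    json.dump({k:(np.array(v).tolist() if not isinstance(v,str) else v) for k,v in c.items()},open(f'pics/{name}.json','w'))
    return p,d,c
def load(name):
    c=json.load(open(f'pics/{name}.json')); c['T']=np.array(c['T']); return cv2.imread(f'pics/{name}.png'),np.load(f'pics/{name}_d.npy'),c
t 2.05 pos [0.4789 0.0293 0.2503] grip 0.996 F [-0.0647 -0.0862 -0.2403]
R cols x,y,z
 [[-0.0001 -1.      0.0058]
 [-0.0003  0.0058  1.    ]
 [-1.      0.0001 -0.0003]]
shift mm [ 0.3 -1.1  0.7] n 0.03
turn units [-0.055 -0.003 -0.001]
[-0.0394  0.0124 -0.0644 -0.0126 -0.019  -0.0051 -0.0206]
t 2.1 pos [0.479  0.0315 0.2503] grip 0.997 F [ 0.0838  0.1111 -0.1345]
R cols x,y,z
 [[-0.0001 -1.      0.0023]
 [ 0.0003  0.0023  1.    ]
 [-1.      0.0001  0.0003]]
shift mm [ 0.3 -1.  -1.5] n 0.04
turn units [-0.022  0.003 -0.001]
[[0. 0. 0. 0.]
 [0. 0. 0. 0.]
 [0. 0. 0. 0.]
 [0. 0. 0. 0.]]
```

View pics/c5.png

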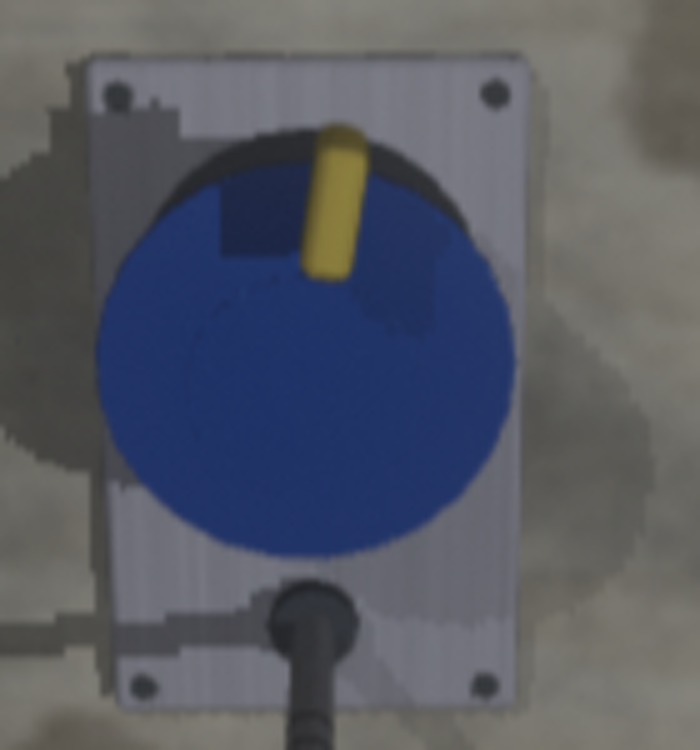

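View pics/c6.png

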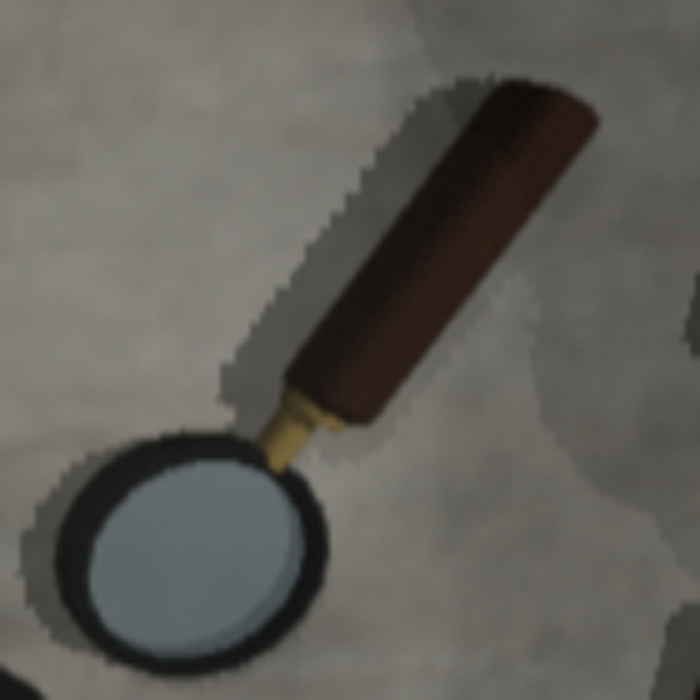

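Run:
```python
from h import *
a=cp(210,160,5);c=cp(420,150,5);t=cp(120,130,4)
print('lidc',pt('w3',*a(306.5,357),.057),pt('w3',*a(306.5,357)),tri([('w3',*a(306.5,357)),('top0',*t(643,320)),('side0',281,229.2)]))
print('tab',pt('w3',*a(327,266),.081),pt('w3',*a(345,146),.081),pt('w3',*a(335,208)),tri([('w3',*a(336,206)),('top0',*t(636,370))]))
for p in [(88,60),(528,60),(517,707),(118,710)]: print('plate',pt('w3',*a(*p),.008))
print('postbase',pt('w3',*a(313,622),.012))
print('lens',tri([('w3',*c(192,553)),('top0',*t(339,260))]),pt('w3',*c(192,553),.01),pt('w3',*c(192,553)),pt('top0',*t(339,260),.01))
print('hend',pt('w3',*c(540,110),.02),pt('w3',*c(520,145)),pt('top0',*t(257,408),.02))
print('hstart',pt('w3',*c(335,385)))
```

```text
lidc [0.5283 0.0225 0.057 ] [0.5279 0.0225 0.0581] (array([0.5296, 0.022 , 0.0519]), [0.0006576555431186881, 0.0005277994120040777, 0.0007267957758575317])
tab [0.5018 0.0271 0.081 ] [0.479  0.0305 0.081 ] [0.4907 0.0286 0.0808] (array([0.4931, 0.0277, 0.0695]), [0.0010853808514400749, 0.001085380851440076])
plate [ 0.476  -0.0261  0.008 ]
plate [0.4766 0.0712 0.008 ]
plate [0.6381 0.0724 0.008 ]
plate [ 0.6383 -0.0263  0.008 ]
postbase [0.6123 0.0223 0.012 ]
lens (array([0.5847, 0.2436, 0.0081]), [0.0005137813153125402, 0.0005137813153125175]) [0.5834 0.2429 0.01  ] [0.5849 0.2447 0.0067] [0.5848 0.2429 0.01  ]
hend [0.4759 0.2975 0.02  ] [0.4837 0.2956 0.0188] [0.4772 0.3002 0.02  ]
hstart [0.5386 0.2649 0.018 ]
```

```bash
python3 -c "
from h import *
go([.4905,.0285,.12],down(np.pi/2-.152))"
```

```text
t 2.1 pos [0.479  0.0315 0.2503] grip 0.997 F [ 0.0838  0.1111 -0.1345]
R cols x,y,z
 [[-0.0001 -1.      0.0023]
 [ 0.0003  0.0023  1.    ]
 [-1.      0.0001  0.0003]]
shift mm [130.3 -11.5  -3. ] n 2.62
turn units [ 1.43   0.003 -0.001]
```

```bash
python3 -m jog '25 -6 -2 0.7 0 0 50;35 -5 0 0.75 0 0 50;35 0 0 0 0 0 50;25 0 0 0 0 0 50;10 0 0 0 0 0 50';  python3 -m jog '0 0 0 0 0 0 50;0 0 0 0 0 0 50'; python3 -c "
from h import *
go([.4905,.0285,.061],down(np.pi/2-.152));save('wrist','w4')"
```

```text
t: 2.6
eef_pos: [0.4885, 0.0314, 0.1178]
tool_rot: [0.535, -0.461, 0.537, 0.462]
contact_force: [-0.5, 0.1, 0.2]
gripper_width: 0.588
t: 2.8
eef_pos: [0.4909, 0.0304, 0.1211]
tool_rot: [0.537, -0.461, 0.536, 0.461]
contact_force: [0.5, 0.4, 0.3]
gripper_width: 0.579
t 2.8 pos [0.4909 0.0304 0.1211] grip 0.579 F [0.5141 0.3973 0.2517]
R cols x,y,z
 [[ 0.0011 -0.9886  0.1504]
 [ 0.0005  0.1504  0.9886]
 [-1.     -0.0011  0.0006]]
shift mm [60.1  0.2 -2. ] n 1.2
turn units [0.01  0.006 0.01 ]
```

View pics/w4.png

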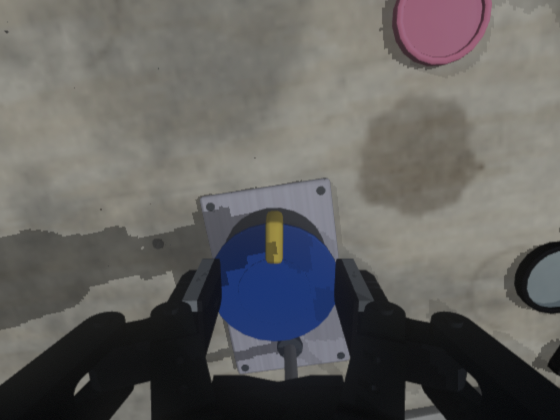

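```bash
python3 -m jog '15 0 -1 0 0 0 45;20 0 -0.8 0 0 0 40;15 0 0 0 0 0 40;7 0 0 0 0 0 40;3 0 0 0 0 0 40';  python3 -m jog '0 0 0 0 0 0 40;0 0 0 0 0 0 40'; python3 -c "
from h import *
go([.4905,.0285,.061],down(np.pi/2-.152));save('wrist','w5')"
```

```text
t: 3.35
eef_pos: [0.4904, 0.028, 0.0607]
tool_rot: [0.537, -0.461, 0.536, 0.461]
contact_force: [-0.3, 0.1, -0.6]
gripper_width: 0.47
t: 3.55
eef_pos: [0.4905, 0.028, 0.0611]
tool_rot: [0.537, -0.461, 0.536, 0.46]
contact_force: [-0.3, 0.3, 0.4]
gripper_width: 0.467
t 3.55 pos [0.4905 0.028  0.0611] grip 0.467 F [-0.294   0.2822  0.3893]
R cols x,y,z
 [[ 0.0014 -0.9885  0.1514]
 [ 0.0004  0.1514  0.9885]
 [-1.     -0.0013  0.0006]]
shift mm [0.1 0.1 0.5] n 0.01
turn units [0.    0.006 0.013]
```

View pics/w5.png

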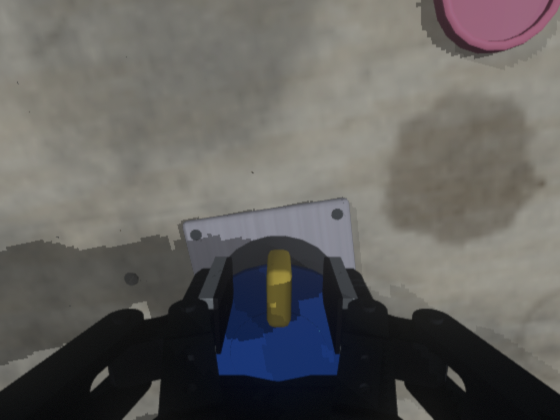

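```bash
python3 -m jog '0 0 0 0 0 0 16;0 0 0 0 0 0 12;0 0 0 0 0 0 0;0 0 0 0 0 0 0;0 0 0 0 0 0 0' 50;  python3 -m jog '0 0 0 0 0 0 0;0 0 0 0 0 0 0'; python3 -c "
from h import *
go([.4905,.0285,.061],down(np.pi/2-.152));save('wrist','w6')"
```

```text
t: 4.1
eef_pos: [0.4901, 0.0279, 0.0608]
tool_rot: [0.537, -0.461, 0.536, 0.461]
contact_force: [-1.6, 0.1, 5.0]
gripper_width: 0.106
t: 4.3
eef_pos: [0.4901, 0.0279, 0.0607]
tool_rot: [0.537, -0.461, 0.536, 0.461]
contact_force: [-1.3, -0.5, 6.3]
gripper_width: 0.102
t 4.3 pos [0.4901 0.0279 0.0607] grip 0.102 F [-1.2934 -0.5406  6.2896]
R cols x,y,z
 [[ 0.0004 -0.9885  0.1513]
 [ 0.0003  0.1513  0.9885]
 [-1.     -0.0004  0.0004]]
shift mm [-0.3 -0.3  0.6] n 0.02
turn units [0.001 0.003 0.003]
```

View pics/w6.png

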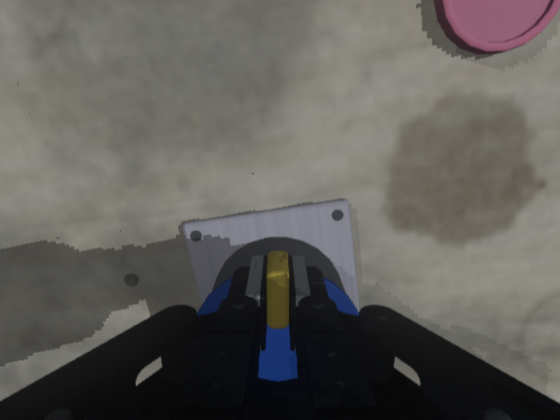

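```bash
python3 -m jog '-4.1 -0.5 0 0 0 0.5 0;-4.1 -0.5 0 0 0 0.5 0;-4.1 -0.5 0 0 0 0.5 0;-4.1 -0.5 0 0 0 0.5 0;-4.1 -0.5 0 0 0 0.5 0';  python3 -m jog '0 0 0 0 0 0 0;0 0 0 0 0 0 0'; python3 -c "
from h import *
go([.4905,.0285,.061],down(np.pi/2-.152));save('side','s7');save('wrist','w7');crop('s7',200,150,360,290,5,'c7')"
```

```text
t: 4.85
eef_pos: [0.4947, 0.0272, 0.0809]
tool_rot: [0.471, -0.386, 0.592, 0.527]
contact_force: [-0.9, 0.7, 3.4]
gripper_width: 0.104
t: 5.05
eef_pos: [0.4955, 0.027, 0.0803]
tool_rot: [0.473, -0.388, 0.591, 0.526]
contact_force: [2.5, -0.2, 1.8]
gripper_width: 0.104
t 5.05 pos [0.4955 0.027  0.0803] grip 0.104 F [ 2.5256 -0.2246  1.7625]
R cols x,y,z
 [[-0.2527 -0.9556  0.1516]
 [ 0.0389  0.1465  0.9884]
 [-0.9668  0.2557  0.0001]]
shift mm [19.9  0.1  0.7] n 0.4
turn units [-0.002  0.001 -2.469]
```

View pics/c7.png

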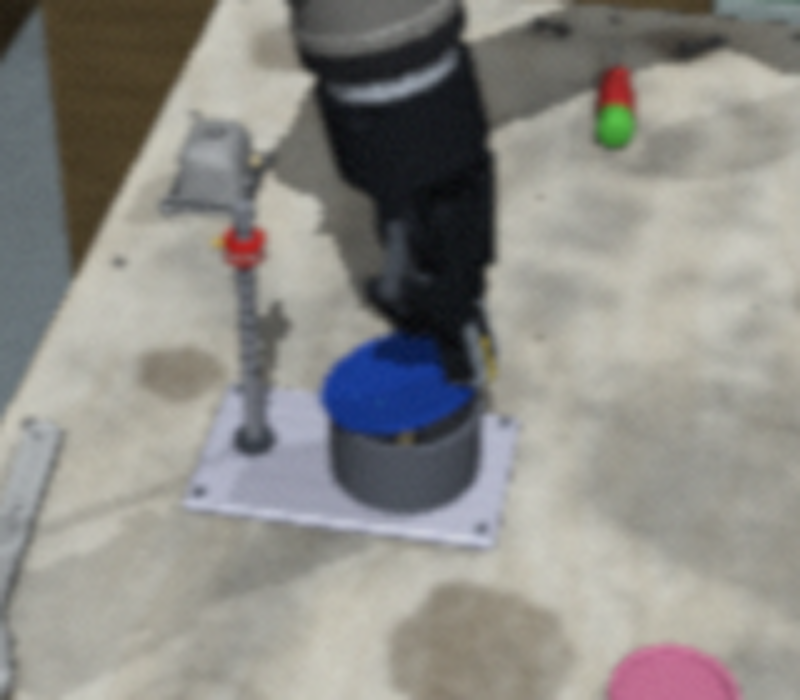

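View pics/w7.png

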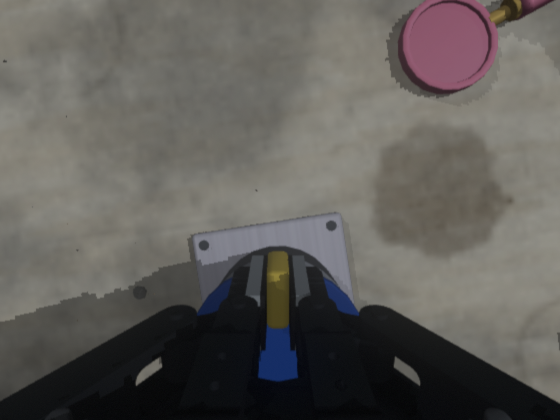

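```bash
python3 -m jog '-8 2 0 0 0 0 0;-16 4 0 0 0 0 0;-20 5.3 0 0 0 0 0;-20 5.3 0 0 0 0 0;-10 2.5 0 0 0 0 0';  python3 -m jog '-2 0 0 0 0 -0.5 0;-2 0 0 0 0 -0.7 0;0 0 0 0 0 -0.7 0;0 0 0 0 0 -0.57 0;0 0 0 0 0 0 0'; python3 -c "
from h import *
go([.493,-.095,.12],down(np.pi/2-.152));save('side','s8');crop('s8',200,130,360,270,5,'c8')"
```

```text
t: 5.65
eef_pos: [0.4947, 0.0272, 0.1583]
tool_rot: [0.472, -0.387, 0.592, 0.527]
contact_force: [-0.2, -0.1, -0.3]
gripper_width: 0.103
t: 6.15
eef_pos: [0.4934, 0.0272, 0.1603]
tool_rot: [0.535, -0.46, 0.537, 0.462]
contact_force: [0.5, 0.2, -0.2]
gripper_width: 0.107
t 6.15 pos [0.4934 0.0272 0.1603] grip 0.107 F [ 0.4581  0.2349 -0.1585]
R cols x,y,z
 [[-0.0051 -0.9886  0.1503]
 [ 0.0008  0.1503  0.9886]
 [-1.      0.0051  0.    ]]
shift mm [  40.3  -18.1 -120.8] n 2.57
turn units [ 0.011 -0.    -0.049]
```

View pics/c8.png

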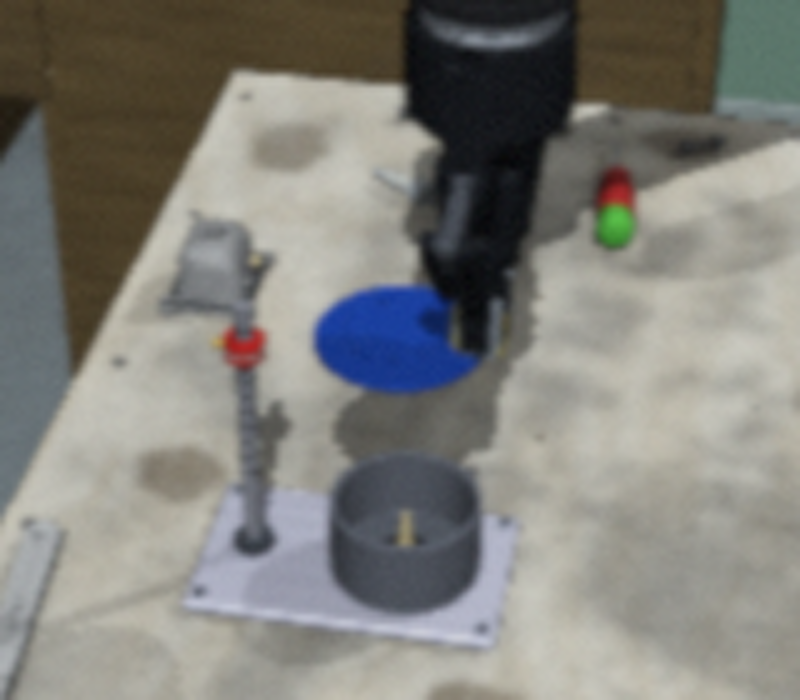

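Lid is off and level at crop (400,340); tub open with the jet visible at (406,525). Now across to y≈-0.095 and down.

```bash
python3 -m jog '0 -2 -12 0 0 0 0;0 -4 -28 0 0 0 0;0 -5 -36 0 0 0 0;0 -5 -30 0 0 0 0;0 -2 -15 0 0 -0.05 0';  python3 -m jog '25 0 0 0 0 0 0;35 0 0 0 0 0 0;35 0 0 0 0 0 0;25 0 0 0 0 0 0;10 0 0 0 0 0 0'; python3 -m jog '5 0 0 0 0 0 0;0 0 0 0 0 0 0;0 0 0 0 0 0 0'; python3 -c "
from h import *
go([.493,-.095,.0127],down(np.pi/2-.152));save('side','s9');crop('s9',230,130,350,230,6,'c9')"
```

```text
t: 6.7
eef_pos: [0.4955, -0.1, 0.1605]
tool_rot: [0.537, -0.46, 0.538, 0.459]
contact_force: [0.2, -0.0, -0.3]
gripper_width: 0.107
t: 7.2
eef_pos: [0.4944, -0.0966, 0.028]
tool_rot: [0.536, -0.46, 0.538, 0.461]
contact_force: [0.2, -0.2, -0.6]
gripper_width: 0.105
t: 7.5
eef_pos: [0.4967, -0.0958, 0.0266]
tool_rot: [0.537, -0.462, 0.536, 0.46]
contact_force: [0.0, -0.2, -0.6]
gripper_width: 0.105
t 7.5 pos [ 0.4967 -0.0958  0.0266] grip 0.105 F [ 0.027  -0.2059 -0.6298]
R cols x,y,z
 [[ 0.0037 -0.9884  0.1515]
 [-0.0004  0.1515  0.9885]
 [-1.     -0.0037  0.0001]]
shift mm [13.9  3.9  0.3] n 0.29
turn units [-0.001  0.001  0.036]
```

View pics/c9.png

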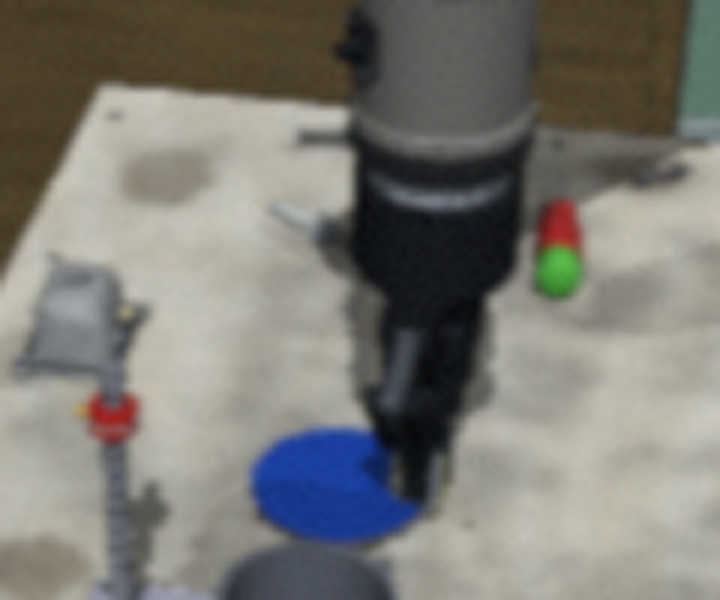

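```bash
python3 -m jog '6 0 0 0 0 0.03 0;3 0 0 0 0 0 0;2 0 0 0 0 0 0;1.5 0 0 0 0 0 0;0 0 0 0 0 0 0'; python3 -m jog '0.6 0 0 0 0 0 0;0.6 0 0 0 0 0 0;0 0 0 0 0 0 0;0 0 0 0 0 0 0'; python3 -c "
from h import *
go([.493,-.095,.0127],down(np.pi/2-.152))"
```

```text
t: 8.05
eef_pos: [0.4958, -0.0954, 0.013]
tool_rot: [0.536, -0.46, 0.537, 0.461]
contact_force: [0.0, -0.2, -0.7]
gripper_width: 0.106
t: 8.45
eef_pos: [0.4958, -0.0955, 0.0127]
tool_rot: [0.536, -0.46, 0.537, 0.461]
contact_force: [-2.9, 0.8, 10.6]
gripper_width: 0.104
t 8.45 pos [ 0.4958 -0.0955  0.0127] grip 0.104 F [-2.8606  0.7503 10.6464]
R cols x,y,z
 [[-0.0008 -0.9885  0.1515]
 [ 0.0006  0.1515  0.9885]
 [-1.      0.0009  0.0005]]
shift mm [0.  2.9 0. ] n 0.06
turn units [-0.001  0.005 -0.009]
```

```bash
python3 -m jog '-0.6 0 0 0 0 0 0;0 0 0 0 0 0 14;0 0 0 0 0 0 22;0 0 0 0 0 0 35;0 0 0 0 0 0 40'; python3 -m jog '-10 0 0 0 0 0 40;-25 0 0 0 0 0 40;-40 0 0 0 0 0 50;-45 0 0 0 0 0 50;-40 0 0 0 0 0 50'; python3 -c "
from h import *
th=np.arctan2(.2975-.243,.4765-.5843); print(th)
g=np.array([.5843,.243])+.075*np.array([np.cos(th),np.sin(th)]);print(g)
for y in (th-np.pi/2,th+np.pi/2): go([*g,.15],down(y))
print(st()[0]['q'])
save('side','s10');crop('s10',200,130,360,270,5,'c10')"
```

```text
t: 8.95
eef_pos: [0.4958, -0.0955, 0.0124]
tool_rot: [0.536, -0.46, 0.537, 0.461]
contact_force: [-0.0, -0.6, 0.2]
gripper_width: 0.467
t: 9.45
eef_pos: [0.4959, -0.0957, 0.1751]
tool_rot: [0.537, -0.46, 0.537, 0.461]
contact_force: [0.8, 1.5, -0.6]
gripper_width: 0.587
2.673502274856635
[0.5174 0.2768]
t 9.45 pos [ 0.4959 -0.0957  0.1751] grip 0.587 F [ 0.811   1.4719 -0.5586]
R cols x,y,z
 [[-0.0002 -0.9884  0.1518]
 [ 0.0001  0.1518  0.9884]
 [-1.      0.0002  0.    ]]
shift mm [ 25.1  35.3 371.5] n 7.48
turn units [ 3.015 -0.    -0.002]
t 9.45 pos [ 0.4959 -0.0957  0.1751] grip 0.587 F [ 0.811   1.4719 -0.5586]
R cols x,y,z
 [[-0.0002 -0.9884  0.1518]
 [ 0.0001  0.1518  0.9884]
 [-1.      0.0002  0.    ]]
shift mm [ 25.1  35.3 371.5] n 7.48
turn units [-26.985   0.003  -0.   ]
[-0.2278  0.2726  0.3497  2.0324 -0.1224  0.8564  1.6088]
```

View pics/c10.png

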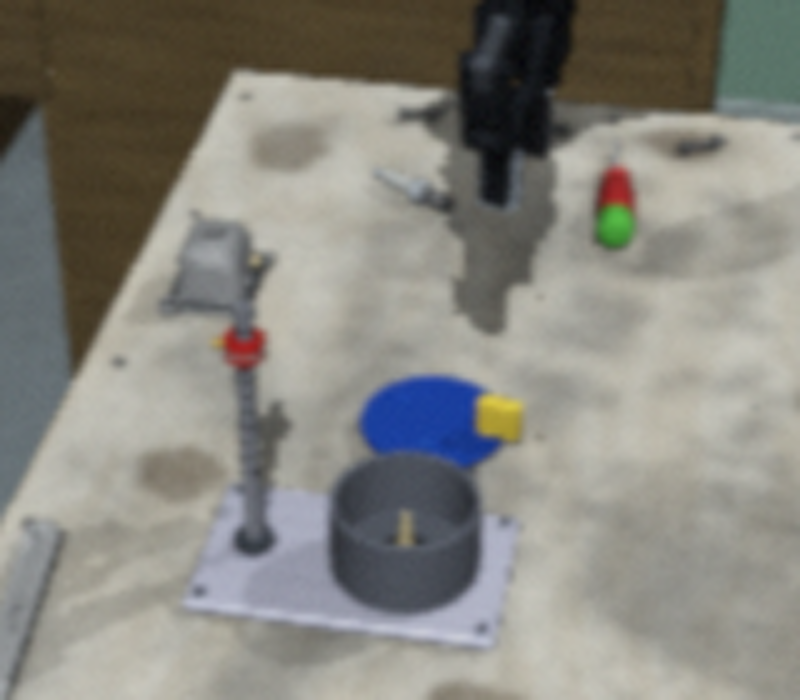

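```bash
python3 -m jog '0 2 20 0 0 0 50;0 4 35 0 0 0 50;0 4 45 0 0 0 50;0 4 45 0 0 0 50;0 4 45 0 0 0 50'; python3 -m jog '0 4 45 0 0 0 50;0 4 45 0 0 0 50;0 4 40 0 0 0 50;0 3 30 0 0 0 50;0 2 21 0.5 0 0 50'; python3 -m jog '0 0 0 1.2 0 0 50;0 0 0 1.3 0 0 50;0 0 0 0 0 0 50;0 0 0 0 0 0 50;0 0 0 0 0 0 50';python3 -c "
from h import *
th=2.6735
go([.5174,.2768,.1],down(th-np.pi/2));save('wrist','w11');crop('w11',180,130,420,300,3,'c11')"
```

```text
t: 10.0
eef_pos: [0.5068, 0.0965, 0.1732]
tool_rot: [0.537, -0.46, 0.537, 0.461]
contact_force: [1.2, 0.1, -0.4]
gripper_width: 0.585
t: 10.5
eef_pos: [0.517, 0.2795, 0.1729]
tool_rot: [0.548, -0.446, 0.548, 0.447]
contact_force: [0.8, -0.1, -0.3]
gripper_width: 0.588
t: 11.0
eef_pos: [0.5175, 0.2763, 0.1727]
tool_rot: [0.601, -0.371, 0.602, 0.372]
contact_force: [0.2, -0.5, 0.2]
gripper_width: 0.585
t 11.0 pos [0.5175 0.2763 0.1727] grip 0.585 F [ 0.2339 -0.5116  0.1624]
R cols x,y,z
 [[-0.001  -0.8944  0.4474]
 [ 0.0003  0.4474  0.8944]
 [-1.      0.001  -0.0002]]
shift mm [72.7  0.3  0.4] n 1.45
turn units [ 0.041 -0.002 -0.009]
```

View pics/w11.png

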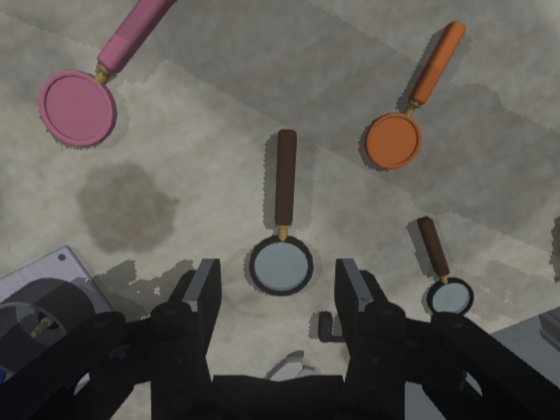

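View pics/c11.png

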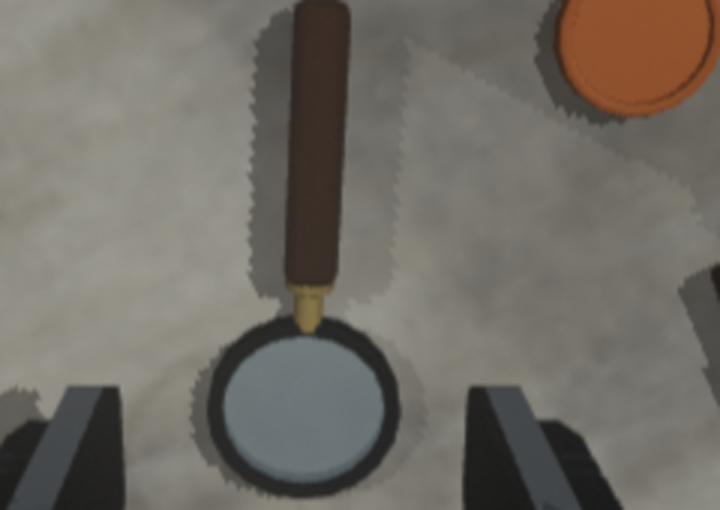

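Run:
```python
from h import *
a=cp(180,130,3);t=cp(120,130,4)
L=pt('w11',*a(304,407),.01);e=pt('w11',*a(323,12),.02);s=pt('w11',*a(312,280),.02)
print(L,pt('w11',*a(304,407)),e,s,pt('w11',*a(317,150)))
print(tri([('w11',*a(304,407)),('w3',*cp(420,150,5)(192,553))]),tri([('w11',*a(304,407)),('top0',*t(339,260))]))
for p,q in ((L,e),(s,e)): print(np.linalg.norm(q-p),np.arctan2(*(q-p)[1::-1]))
th=np.arctan2(*(e-s)[1::-1]); d=np.array([np.cos(th),np.sin(th),0])
n=np.array([-d[1],d[0],0]);print('lens off axis',(L-s)@n*1000)
g=.5*(L+e-d*.054*0)  # rough
G=L+d*.068; G[:2]+= n[:2]*((s-G)@n); print('G68',G)
go([G[0],G[1],.02],down(th-np.pi/2))
```

```text
[0.5842 0.247  0.01  ] [0.5861 0.2461 0.0055] [0.4762 0.3064 0.02  ] [0.5443 0.2693 0.02  ] [0.5102 0.2878 0.0189]
(array([0.5862, 0.2459, 0.0046]), [0.0002654532706846227, 0.00026545327068474043]) (array([0.5868, 0.2449, 0.0019]), [0.0008712206161853855, 0.0008712206161856376])
0.12365549853180004 2.638390252069519
0.0775222763745043 2.6431421531921453
lens off axis 0.5856719189934245
G68 [0.5247 0.28   0.01  ]
t 11.05 pos [0.5176 0.2763 0.1727] grip 0.583 F [-0.4495  0.0157  0.1001]
R cols x,y,z
 [[-0.001  -0.8941  0.4479]
 [ 0.0003  0.4479  0.8941]
 [-1.      0.001  -0.0002]]
shift mm [152.7  -4.9   6.5] n 3.06
turn units [ 0.325 -0.002 -0.01 ]
```

```bash
python3 -m jog '15 -1 3 0.33 0 0 50;30 0 3.5 0 0 0 45;30 0 0 0 0 0 45;15 0 0 0 0 0 45;0 0 0 0 0 0 45'; python3 -m jog '0 0 0 0 0 0 45;0 0 0 0 0 0 45';python3 -c "
from h import *
go([.5212,.2820,.004],down(2.641-np.pi/2));save('wrist','w12');crop('w12',180,50,420,220,3,'c12')"
```

```text
t: 11.55
eef_pos: [0.5197, 0.2808, 0.0798]
tool_rot: [0.606, -0.36, 0.61, 0.361]
contact_force: [0.0, 0.4, 0.5]
gripper_width: 0.528
t: 11.75
eef_pos: [0.5224, 0.2823, 0.0839]
tool_rot: [0.609, -0.36, 0.608, 0.361]
contact_force: [0.5, -0.4, 0.3]
gripper_width: 0.529
t 11.75 pos [0.5224 0.2823 0.0839] grip 0.529 F [ 0.4554 -0.3857  0.3214]
R cols x,y,z
 [[ 0.0009 -0.8771  0.4803]
 [ 0.0015  0.4803  0.8771]
 [-1.     -0.0001  0.0018]]
shift mm [79.9  0.9 -1. ] n 1.6
turn units [-0.004  0.017  0.001]
```

View pics/w12.png

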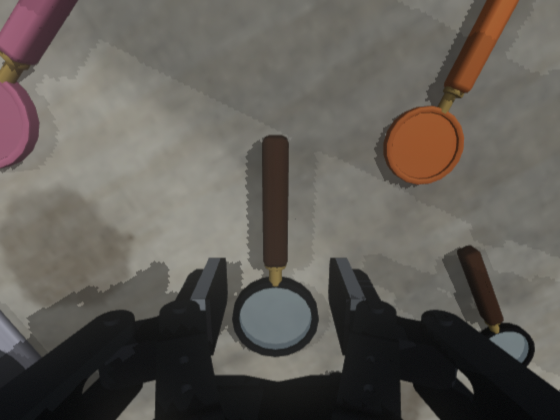

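```bash
python3 -m jog '15 0.5 -1 0 0 0 45;25 0 0 0 0 0 40;20 0 0 0 0 0 40;12 0 0 0 0 0 40;5 0 0 0 0 0 40'; python3 -m jog '3 0 0 0 0 0 40;0 0 0 0 0 0 40;0 0 0 0 0 0 40';python3 -c "
from h import *
go([.5212,.2820,.004],down(2.641-np.pi/2));save('wrist','w13')"
```

```text
t: 12.3
eef_pos: [0.5196, 0.2808, 0.0041]
tool_rot: [0.607, -0.36, 0.609, 0.361]
contact_force: [-0.1, -0.3, -0.6]
gripper_width: 0.469
t: 12.6
eef_pos: [0.5209, 0.2815, 0.0033]
tool_rot: [0.608, -0.36, 0.608, 0.361]
contact_force: [0.0, 0.2, -0.3]
gripper_width: 0.471
t 12.6 pos [0.5209 0.2815 0.0033] grip 0.471 F [ 0.0212  0.2349 -0.2689]
R cols x,y,z
 [[ 0.0001 -0.8773  0.48  ]
 [ 0.0009  0.48    0.8773]
 [-1.      0.0004  0.0008]]
shift mm [-0.7 -0.   0.6] n 0.02
turn units [-0.001  0.008 -0.004]
```

View pics/w13.png

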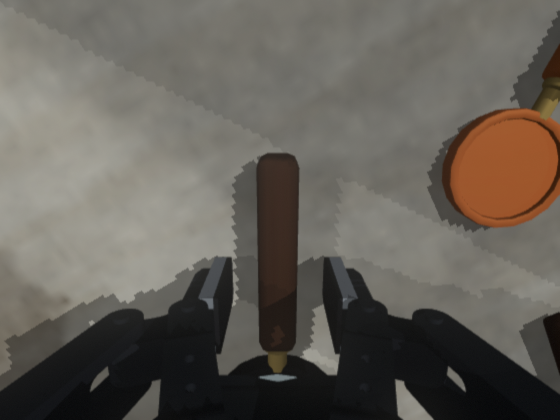

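```bash
python3 -m jog '0 0 0 0 0 0 22;0 0 0 0 0 0 18;0 0 0 0 0 0 0;0 0 0 0 0 0 0;0 0 0 0 0 0 0' 60;  python3 -m jog '0 0 0 0 0 0 0;-3 0 0 0 0 0 0;-10 0 0 0 0 0 0;-20 0 0 0 0 0 0;-30 0 0 0 0 0 0'; python3 -m jog '-30 0 0 0 0 0 0;-30 0 0 0 0 0 0;-20 0 0 0 0 0 0;-10 0 0 0 0 0 0;0 0 0 0 0 0 0'; python3 -m jog '0 0 0 0 0 0 0;0 0 0 0 0 0 0'; python3 -c "
from h import *
go([.5212,.2820,.16],down(2.641-np.pi/2));save('wrist','w14');save('side','s14');crop('s14',160,180,360,330,4,'c14')"
```

```text
t: 13.15
eef_pos: [0.5207, 0.2814, 0.0031]
tool_rot: [0.608, -0.36, 0.608, 0.361]
contact_force: [-1.0, 0.0, 6.2]
gripper_width: 0.168
t: 13.65
eef_pos: [0.5192, 0.2805, 0.0653]
tool_rot: [0.607, -0.36, 0.61, 0.361]
contact_force: [-0.5, -0.3, -0.4]
gripper_width: 0.169
t: 14.15
eef_pos: [0.5212, 0.2816, 0.157]
tool_rot: [0.609, -0.36, 0.608, 0.361]
contact_force: [0.1, -0.7, -0.4]
gripper_width: 0.17
t: 14.35
eef_pos: [0.5197, 0.2808, 0.1541]
tool_rot: [0.607, -0.36, 0.609, 0.361]
contact_force: [-0.0, 0.3, -1.7]
gripper_width: 0.167
t 14.35 pos [0.5197 0.2808 0.1541] grip 0.167 F [-0.024   0.2595 -1.7389]
R cols x,y,z
 [[-0.0031 -0.8773  0.4799]
 [-0.0013  0.4799  0.8773]
 [-1.      0.0021 -0.0026]]
shift mm [-5.9 -0.7  1.8] n 0.12
turn units [ 0.001 -0.025 -0.02 ]
```

View pics/w14.png

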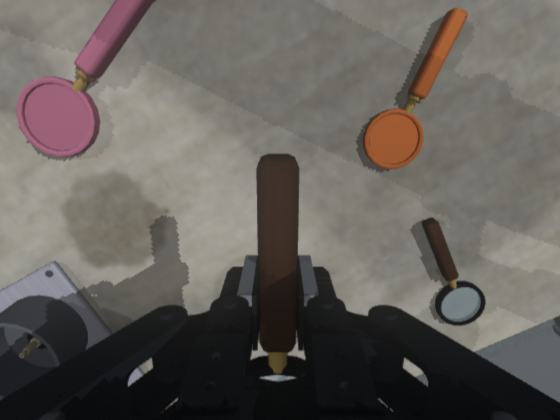

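View pics/c14.png

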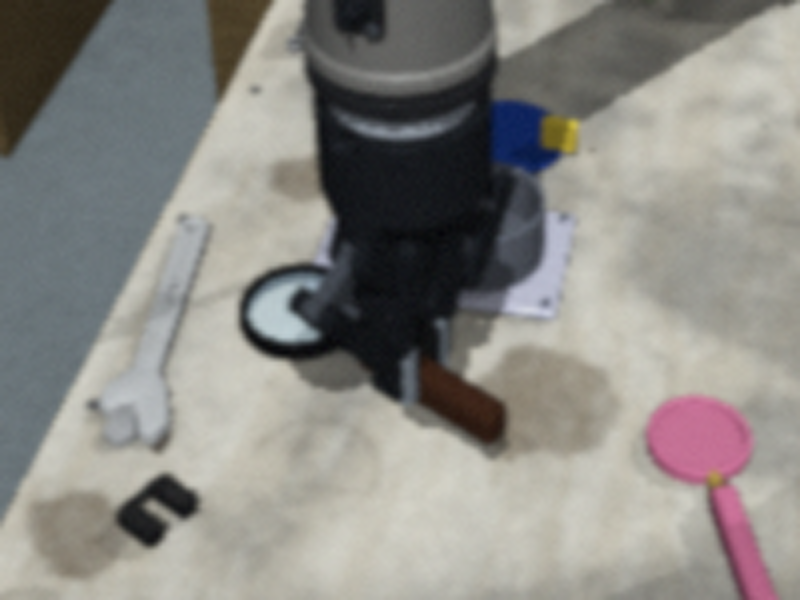

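```bash
python3 -c "
from h import *
crop('w3',240,320,310,390,8,'c15'); crop('s9',235,180,265,240,12,'c16')"
```

```text
(no output)
```

View pics/c15.png

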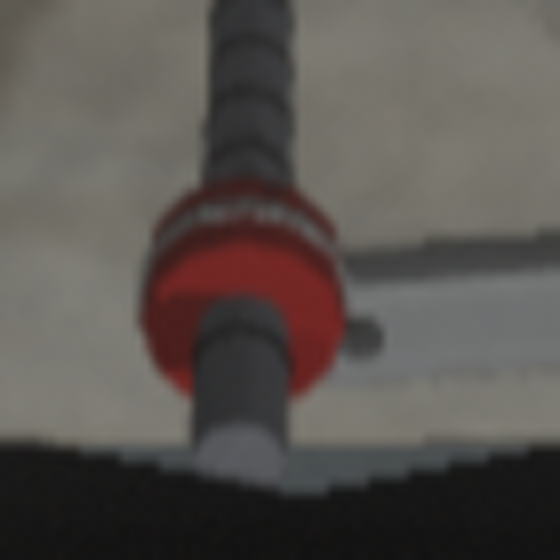

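View pics/c16.png

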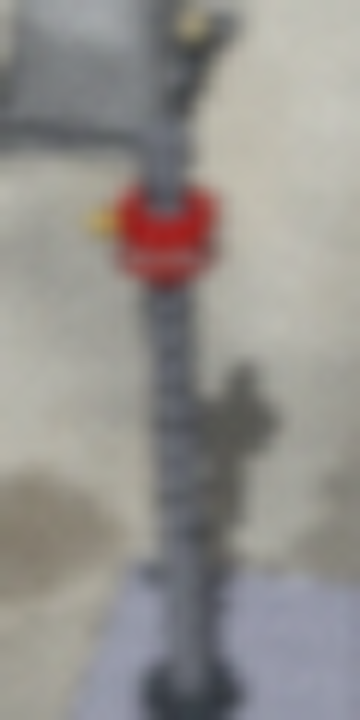

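Run:
```python
from h import *
from scipy.optimize import minimize_scalar
def zfit(name,uv,xy):
    r=minimize_scalar(lambda z:np.linalg.norm(proj(name,[*xy,z])-uv),bounds=(0,.25),method='bounded'); return r.x,r.fun
a=cp(240,320,8);b=cp(235,180,12)
P=np.array([.6123,.0223])
for n,v in (('line',210),('top',242),('bot',184)): print(n,zfit('w3',a(247,v),P+[-.011,0]))
print('posttop near edge',zfit('w3',a(242,424),P+[-.005,0]))
f=P+.011*np.array([-.27,.96])
for n,u,v in (('line',167,259),('bot',167,278)): print(n,zfit('s9',b(u,v),f))
print('base',zfit('s9',b(185,690),P),'post top',zfit('s9',b(166,122),P),proj('s9',[*P,.164]))
d=load('s9')[1]; 
for v in range(194,206): print(v,pt('s9',248.5,v))
d=load('w3')[1]
for v in range(341,352): print(v,pt('w3',270.5,v))
```

```text
line (np.float64(0.1401844020054152), np.float64(0.5654536455413495))
top (np.float64(0.14527303038526784), np.float64(0.6927783097251443))
bot (np.float64(0.13592638271884255), np.float64(0.4620021695371775))
posttop near edge (np.float64(0.1644797070818639), np.float64(0.48944508789879965))
line (np.float64(0.13819347170866342), np.float64(0.20439872921218952))
bot (np.float64(0.13336452132914675), np.float64(0.12255793339184962))
base (np.float64(0.011354601790855911), np.float64(0.15677013794106093)) post top (np.float64(0.16463264273265465), np.float64(0.7083732518469619)) [247.6786 189.9584]
194 [0.6093 0.0274 0.1559]
195 [0.6096 0.0268 0.1524]
196 [0.6093 0.0283 0.1505]
197 [0.6094 0.0284 0.1475]
198 [0.6098 0.0276 0.1439]
199 [0.6091 0.0304 0.1429]
200 [0.3894 0.8127 0.732 ]
201 [0.6085 0.0334 0.1391]
202 [0.6088 0.033  0.1357]
203 [0.6093 0.0315 0.1315]
204 [0.611  0.0261 0.1242]
205 [0.6106 0.0281 0.1227]
341 [0.6079 0.0225 0.1251]
342 [0.6026 0.0227 0.1335]
343 [0.6018 0.0227 0.1358]
344 [0.6023 0.0227 0.1365]
345 [0.6019 0.0228 0.1384]
346 [0.6026 0.0228 0.1388]
347 [0.6019 0.0228 0.141 ]
348 [0.602  0.0229 0.1422]
349 [0.6022 0.0229 0.1431]
350 [0.6027 0.0229 0.1437]
351 [0.6037 0.0229 0.1437]
```

```bash
python3 -c "
from h import *
go([.467,.057,.137],down(2.641-np.pi/2));save('top','t15');crop('t15',190,160,320,260,6,'c17')
save('side','s15');crop('s15',220,180,320,270,8,'c18')"
```

```text
t 14.45 pos [0.5199 0.2808 0.1543] grip 0.17 F [-0.2896  0.0244 -1.1645]
R cols x,y,z
 [[-0.0028 -0.8773  0.48  ]
 [-0.0012  0.48    0.8773]
 [-1.      0.0019 -0.0024]]
shift mm [  17.7  -61.1 -221.7] n 4.61
turn units [-0.    -0.023 -0.018]
```

View pics/c17.png

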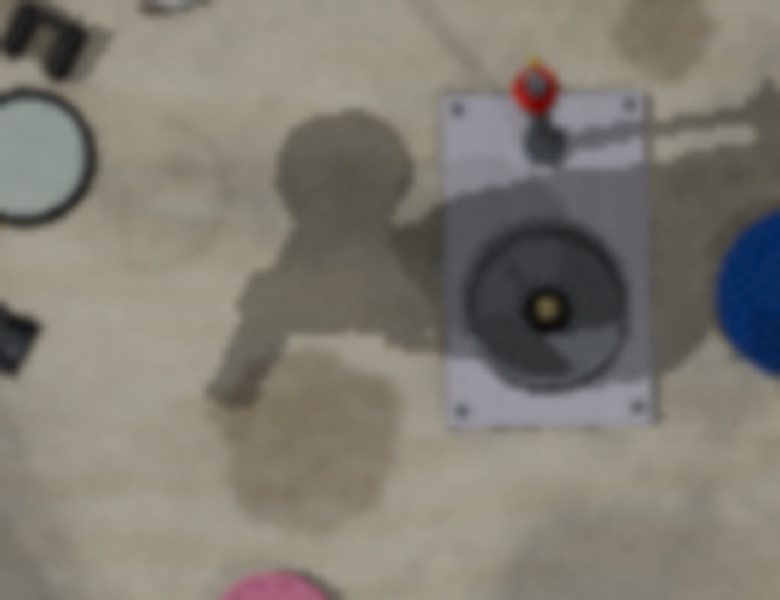

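Run:
```python
from h import *
a=cp(190,160,6);b=cp(200,130,5)
J=pt('t15',*a(546,307),.042);print('jet',J,tri([('t15',*a(546,307)),('s10',*b(406,513))]),pt('t15',*a(547,306),.053))
crop('t15',170,150,220,230,8,'c19');
L=pt('t15',*a(28,157),.161);print('lens',L)
o,p,R=st();print((R.T@(L-p))*1000)
```

```text
jet [0.5279 0.0212 0.042 ] (array([0.5288, 0.0213, 0.0408]), [0.000700560416511863, 0.000700560416511466]) [0.527  0.0205 0.053 ]
lens [0.5839 0.2422 0.161 ]
[ -6.3861 -74.4336  -3.3656]
```

View pics/c19.png

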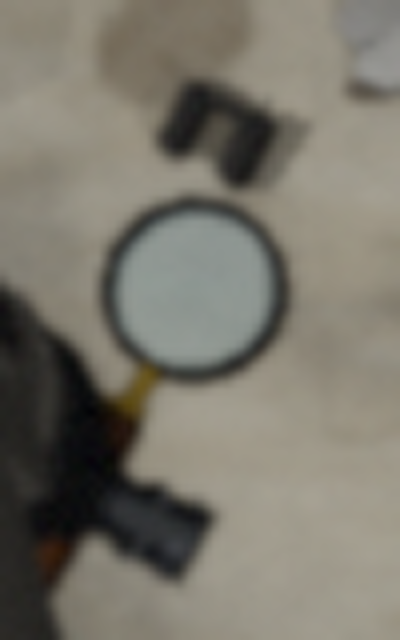

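```bash
python3 -m jog '0 -4 -15 0 0 0 0;0 -8 -30 0 0 0 0;0 -9 -35 0 0 0 0;0 -10 -38 0 0 0 0;0 -10 -38 0 0 0 0'; python3 -m jog '4 -8 -30 0 0 0 0;5 -5 -20 0 0 0 0;5 -3 -11 0 0 0 0;3 0 -4 0 0 0 0;0 0 0 0 0 0 0';python3 -m jog '0 0 0 0 0 0 0;0 0 0 0 0 0 0;0 0 0 0 0 0 0;0 0 0 0 0 0 0;0 0 0 0 0 0 0'; python3 -c "
from h import *
go([.4639,.0598,.137],down(2.641-np.pi/2));save('top','t16');crop('t16',230,150,330,250,8,'c20')
save('side','s16');crop('s16',220,150,340,270,6,'c21');save('wrist','w16')
go([.4639,.0598,.137],down(2.641-np.pi/2))"
```

```text
t: 15.05
eef_pos: [0.4806, 0.1221, 0.1554]
tool_rot: [0.608, -0.36, 0.609, 0.361]
contact_force: [0.3, -0.8, -0.6]
gripper_width: 0.173
t: 15.55
eef_pos: [0.464, 0.0599, 0.1382]
tool_rot: [0.608, -0.36, 0.609, 0.361]
contact_force: [0.8, 0.1, -0.0]
gripper_width: 0.171
t: 16.05
eef_pos: [0.4645, 0.0602, 0.1386]
tool_rot: [0.608, -0.36, 0.608, 0.361]
contact_force: [0.3, -0.1, -0.6]
gripper_width: 0.168
t 16.05 pos [0.4645 0.0602 0.1386] grip 0.168 F [ 0.2591 -0.1489 -0.5972]
R cols x,y,z
 [[-0.0009 -0.8775  0.4796]
 [ 0.0002  0.4796  0.8775]
 [-1.      0.0009 -0.0003]]
shift mm [ 1.6  0.3 -0.6] n 0.04
turn units [ 0.004 -0.003 -0.009]
t 16.2 pos [0.4645 0.06   0.1386] grip 0.172 F [-0.1006  0.2759 -0.1832]
R cols x,y,z
 [[-0.001  -0.8773  0.4799]
 [ 0.0002  0.4799  0.8773]
 [-1.      0.001  -0.0003]]
shift mm [ 1.6  0.4 -0.5] n 0.03
turn units [ 0.    -0.003 -0.009]
```

View pics/c20.png

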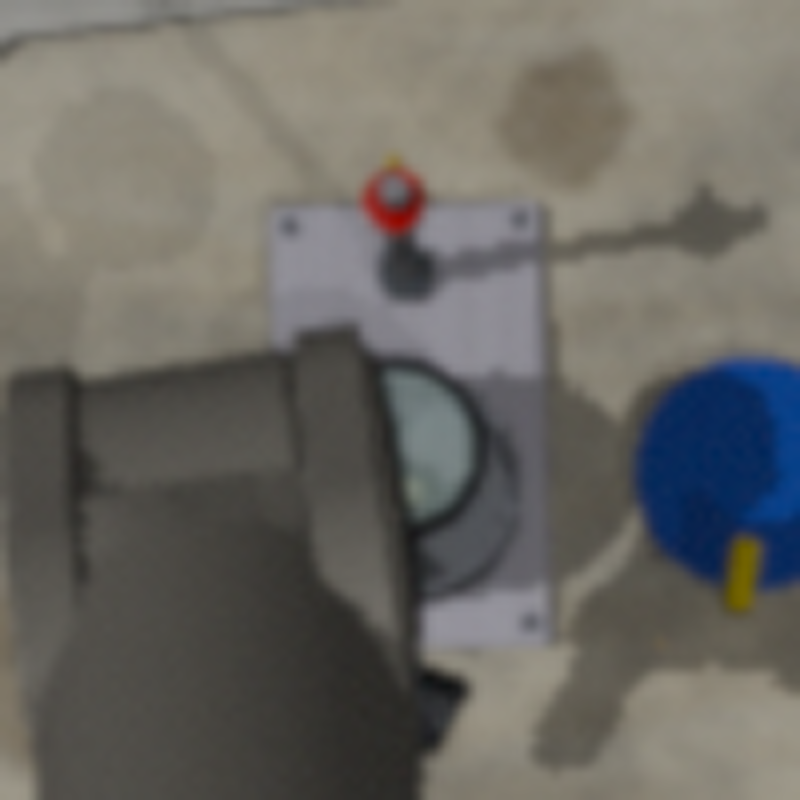

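View pics/c21.png

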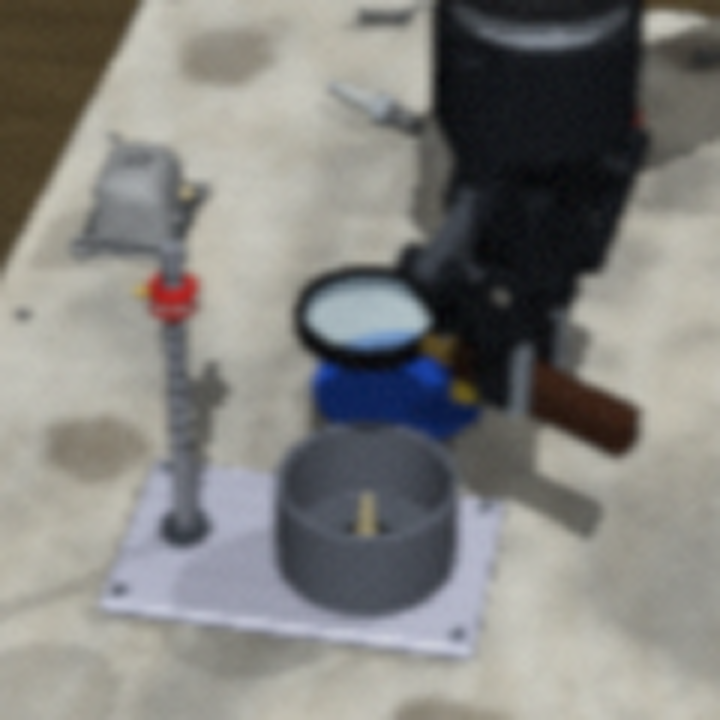

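View pics/w16.png

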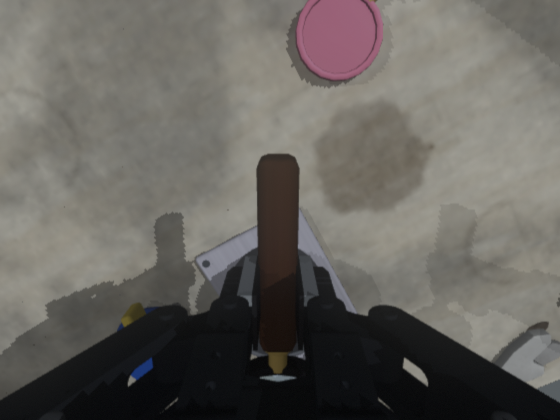

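Run:
```python
from h import *
a=cp(230,150,8);b=cp(220,150,6)
J0=pt('t15',*cp(190,160,6)(546,307),.042); Js=pt('s16',*b(368,493),.042)
print('jets',J0,Js)
lt=a(391,448); ls=b(367,317)
print('lens top',pt('t16',*lt,.145),'side',pt('s16',*ls,.141),tri([('t16',*lt),('s16',*ls)]))
print('jet tri',tri([('t15',*cp(190,160,6)(546,307)),('s16',*b(368,493))]))
# expected ring outlines
for C in ([.5288,.0213,.141],[.5303,.0223,.141]):
  for n,cr in(('t16',(230,150,8)),('s16',(220,150,6))):
    pts=np.array([proj(n,np.array(C)+[.031*np.cos(k),.031*np.sin(k),dz]) for k in np.linspace(0,6.28,60) for dz in (-.005,.005)])
    pts=(pts-cr[:2]+.5)*cr[2]-.5; print(C,n,pts.min(0),pts.max(0), (np.array(proj(n,[C[0],C[1],.042]))-cr[:2]+.5)*cr[2]-.5)
d=load('s16')[1]
# depth based line and ring heights
for v in range(194,204): print(v,pt('s16',249,v))
for p in ((300,318),(435,318),(368,268),(368,362)): print(p,pt('s16',*b(*p)))
```

```text
jets [0.5279 0.0212 0.042 ] [0.5293 0.0208 0.042 ]
lens top [0.5286 0.0241 0.145 ] side [0.5293 0.0267 0.141 ] (array([0.5296, 0.0243, 0.1392]), [0.00017325702586449155, 0.00017325702586436478])
jet tri (array([0.5286, 0.0213, 0.0423]), [0.0006551886083990142, 0.0006551886083988559])
[0.5288, 0.0213, 0.141] t16 [304.9496 353.1302] [494.4949 544.3072] [407.8873 487.1087]
[0.5288, 0.0213, 0.141] s16 [294.4535 255.5921] [446.9886 365.4322] [368.9287 493.851 ]
[0.5303, 0.0223, 0.141] t16 [301.8159 348.6919] [491.3522 539.8452] [404.9693 482.9664]
[0.5303, 0.0223, 0.141] s16 [290.3341 256.5567] [442.9586 366.504 ] [365.0983 494.9096]
194 [0.6081 0.0273 0.1559]
195 [0.6085 0.0262 0.1522]
196 [0.6082 0.0278 0.1503]
197 [0.6089 0.0257 0.1457]
198 [0.6081 0.0292 0.1452]
199 [0.608  0.0299 0.1428]
200 [0.607  0.0338 0.1426]
201 [0.6071 0.0341 0.1398]
202 [0.608  0.0311 0.1344]
203 [0.6092 0.0272 0.1284]
(300, 318) [0.5549 0.0371 0.1445]
(435, 318) [0.4918 0.0941 0.1948]
(368, 268) [ 0.5347 -0.0051  0.1425]
(368, 362) [0.5235 0.0564 0.1412]
```

```bash
python3 -m jog '0.7 -0.3 -1.3 0 0 0 0;0.6 -0.3 -1.2 0 0 0 0;0 0 0 0 0 0 0;0 0 0 0 0 0 0;0 0 0 0 0 0 0'; python3 -m jog '0 0 0 0 0 0 0;0 0 0 0 0 0 0;0 0 0 0 0 0 0;0 0 0 0 0 0 0;0 0 0 0 0 0 0';python3 -c "
from h import *
go([.4639,.0578,.137],down(2.641-np.pi/2));save('top','t17');crop('t17',230,150,330,250,8,'c22')
save('side','s17');crop('s17',230,180,310,250,9,'c23');o,p,R=st();print(p,o['joint_vel'])
for v in range(0,0):pass"
```

```text
t: 16.7
eef_pos: [0.4638, 0.0575, 0.1373]
tool_rot: [0.608, -0.36, 0.609, 0.361]
contact_force: [0.1, -0.5, -1.2]
gripper_width: 0.168
t: 17.2
eef_pos: [0.4638, 0.0575, 0.1373]
tool_rot: [0.608, -0.36, 0.609, 0.361]
contact_force: [0.0, 0.6, -0.0]
gripper_width: 0.169
t 17.2 pos [0.4638 0.0575 0.1373] grip 0.169 F [ 0.0422  0.6189 -0.0088]
R cols x,y,z
 [[-0.001  -0.8773  0.48  ]
 [ 0.0002  0.48    0.8773]
 [-1.      0.0009 -0.0003]]
shift mm [0.3 0.1 0.3] n 0.01
turn units [-0.    -0.003 -0.009]
[0.4637 0.0575 0.1373] [-0.0004  0.0005  0.0015 -0.0002  0.0012 -0.0005 -0.0001]
```

View pics/c22.png

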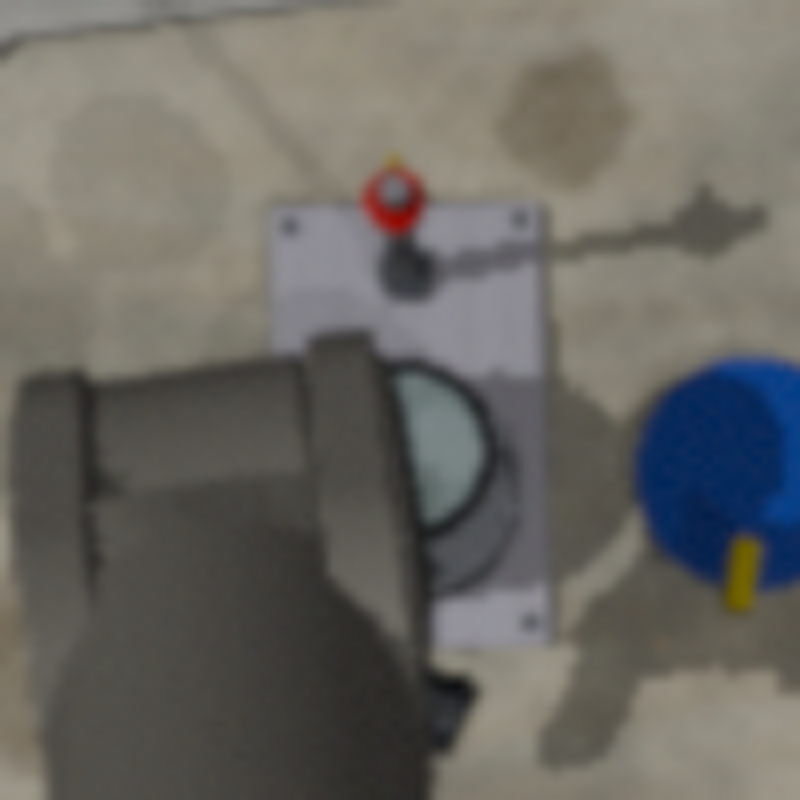

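View pics/c23.png

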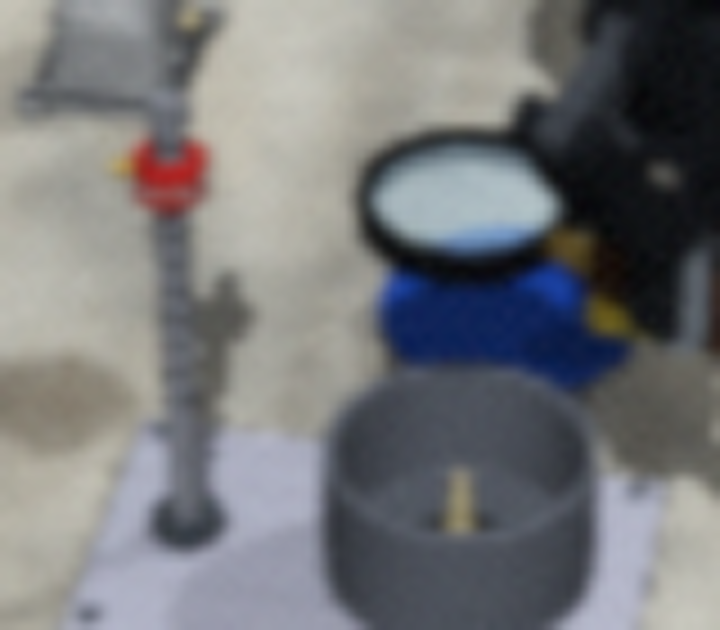

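Run:
```python
from h import *
for C in ([.5286,.0213,.139],[.5286,.0213,.142]):
  for n,cr in(('t17',(230,150,8)),('s17',(230,180,9))):
    pts=np.array([proj(n,np.array(C)+[.031*np.cos(k),.031*np.sin(k),dz]) for k in np.linspace(0,6.28,60) for dz in (-.005,.005)])
    pts=(pts-cr[:2]+.5)*cr[2]-.5; print(C,n,pts.min(0),pts.max(0), (np.array(proj(n,[C[0],C[1],.042]))-cr[:2]+.5)*cr[2]-.5)
z=[((proj('s17',[.6093-.0017,.0331-.001,zz])-[230,180]+.5)*9-.5) for zz in (.133,.139,.145)];print(z)
```

```text
[0.5286, 0.0213, 0.139] t17 [305.2781 354.7096] [494.5359 545.5956] [407.8991 487.6702]
[0.5286, 0.0213, 0.139] s17 [352.7368 119.6061] [581.2675 284.4312] [464.3257 471.1115]
[0.5286, 0.0213, 0.142] t17 [304.8011 353.2423] [494.496  544.5693] [407.8991 487.6702]
[0.5286, 0.0213, 0.142] s17 [352.6118 110.7663] [581.5602 275.506 ] [464.3257 471.1115]
[array([175.8927, 208.5872]), array([175.0035, 190.9273]), array([174.1079, 173.1389])]
```

```bash
python3 -c "
from h import *
print(bot.hand_in()); o=bot.get_obs(); print(o['t'],o['eef_pos'],o['gripper_width'])"
```

```text
the job is handed in; nothing more can be done
None
the job is handed in; nothing more can be done
```

The job is handed in, at about 17.3 s of the 61 s allowed, with the loupe still held in the air.

- **Lid:** I gripped it by the tab and tipped it about 0.26 rad with its far edge on the tub's rim. I then lifted it off, levelled it, and laid it flat, tab up, on the bench at about y = −0.10 m, to the right of the stand. Its height at contact matched what I had predicted.
- **Loupe:** I picked up the larger dark-handled one by its handle, about 72–75 mm from the lens, and held it over the jet with the tool level.

**Last checks:**
- **Centring:** in the top and side pictures the ring fell where a ring centred over the jet should, to within about 1–2 mm. In the top picture the arm hid part of the ring.
- **Height:** the middle of the lens was at about 139 mm. The white line measured 138 mm from the side camera and 140 mm from the wrist camera.
- **Stillness:** joint speeds were close to zero. The largest contact force I noted was about 11 N, while setting the lid down.

**Disagreements:**
- The cameras differed by about 2 mm on where the jet is: (0.528, 0.021) from the top and side, (0.530, 0.022) from the wrist. I used the top and side values, comparing lens and jet within the same pictures.
- My first two wrist pictures were matched to the wrong arm pose because the arm was still moving. I threw those measurements away and took them again.

I did not measure the items to be left alone a second time, but the arm did not go near them. In the later pictures the collar and float bowl look where they were.

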